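Burnish drawer knobs in the bead bowl

TASK

Burnish the turned drawer knobs: put every knob from the carving panel into the bowl of wooden beads, then take the stirring stick by its handle out of its stand and stir knobs and beads with its tip close to the bowl's floor, three full turns anticlockwise as seen from above, in wide circles about the middle of the bowl. Then slide the stick upright into its brass tube, fully home with the handle's shoulder on the mouth, and let go. All knobs and beads must end up in the bowl, and the mallet and the gouge beyond must be left where they are.

Things in the scene. Friction and masses are not known exactly. Their poses are not given: they have to be found in the camera images.
- bowl: Turned dark wooden bowl, fixed to the bench, round and open: outside 210 mm across the rim and 78 mm high, wall 6 mm; the flat inner floor, 8 mm above the bench, is 126 mm across, from there the sides slope outward at about 50 degrees to 204 mm outside width at 45 mm up, then rise almost upright. Origin: centre of its underside; its axes are the world's. It holds the eight beads.
- board: Pale carving panel lying flat, fixed to the bench, 240 x 220 x 14 mm (x, y, z); the knobs stand on it at the start. Origin: centre of its underside.
- knob0: Turned wooden drawer knob, 25 g, 30 mm high: a foot 22 mm across and 13 mm high under a head 30 mm across and 17 mm high. Starts standing foot down on the panel. Origin: centre of its foot; z points to the head. Three to five knobs are there at each start; an absent one reads None.
- knob1: Turned wooden drawer knob, 25 g, 30 mm high: a foot 22 mm across and 13 mm high under a head 30 mm across and 17 mm high. Starts standing foot down on the panel. Origin: centre of its foot; z points to the head. Three to five knobs are there at each start; an absent one reads None.
- knob2: Turned wooden drawer knob, 25 g, 30 mm high: a foot 22 mm across and 13 mm high under a head 30 mm across and 17 mm high. Starts standing foot down on the panel. Origin: centre of its foot; z points to the head. Three to five knobs are there at each start; an absent one reads None.
- knob3: Turned wooden drawer knob, 25 g, 30 mm high: a foot 22 mm across and 13 mm high under a head 30 mm across and 17 mm high. Starts standing foot down on the panel. Origin: centre of its foot; z points to the head. Three to five knobs are there at each start; an absent one reads None.
- knob4: Turned wooden drawer knob, 25 g, 30 mm high: a foot 22 mm across and 13 mm high under a head 30 mm across and 17 mm high. Starts standing foot down on the panel. Origin: centre of its foot; z points to the head. Three to five knobs are there at each start; an absent one reads None.
- bead0: Chunky wooden ball bead, 24 mm across, 12 g, loose in the bowl. Origin: its centre.
- bead1: Chunky wooden ball bead, 24 mm across, 12 g, loose in the bowl. Origin: its centre.
- bead2: Chunky wooden ball bead, 24 mm across, 12 g, loose in the bowl. Origin: its centre.
- bead3: Chunky wooden ball bead, 24 mm across, 12 g, loose in the bowl. Origin: its centre.
- bead4: Chunky wooden ball bead, 24 mm across, 12 g, loose in the bowl. Origin: its centre.
- bead5: Chunky wooden ball bead, 24 mm across, 12 g, loose in the bowl. Origin: its centre.
- bead6: Chunky wooden ball bead, 24 mm across, 12 g, loose in the bowl. Origin: its centre.
- bead7: Chunky wooden ball bead, 24 mm across, 12 g, loose in the bowl. Origin: its centre.
- stick: Turned wooden stirring stick, 175 mm long, 80 g: a round shaft 14 mm across for the lower 100 mm, then a round handle 22 mm across for the upper 75 mm, with a square shoulder between; being round it can tip or creep a little between the fingers while stirring. Origin: centre of its lower tip; z runs up along the stick to the handle. Starts upright in the stand with its tip 8 mm above the bench.
- stand: Low round wooden stand, 72 mm across and 60 mm high, fixed to the bench, with a loose 20 mm hole, 52 mm deep, in the middle of its top, where the stick starts. Origin: centre of its underside.
- tube: The stick's brass storage tube, upright and fixed to the bench on a 70 x 70 x 5 mm wooden foot: 29 mm across outside, 110 mm high, bore 17 mm, 104 mm deep, open at the top. The stick's 14 mm shaft slides in until the handle's shoulder rests on the mouth, its tip then 100 mm below the mouth. Origin: centre of its underside.
- tube_mouth (a point): Centre of the storage tube's mouth, 110 mm above the bench; z points up.
- mallet: Carver's wooden mallet standing on its head beyond the bowl and panel: head 76 mm across and 90 mm high, handle 26 mm across up to 208 mm. A bystander. Origin: centre of its underside.
- gouge: Carving gouge lying on the bench: handle 26 mm thick and 120 mm long, blade 100 mm long. A bystander. Origin: on the bench under the joint of handle and blade; x points along the blade.
Not all that is in view belongs to the job. What is shaped like the stick but green is not meant.

How it is judged:
By the outcome, as a careful person would: the job done as asked, in the order asked, and still so for the second after the job is handed in, with the robot touching nothing.
Of knob0, knob1, knob2, knob3, knob4 only 3 to 5 are there at a start; the rules pass over those that are not, and their reading is None.
At some moment in a run one of knob0, knob1, knob2, knob3, knob4 may be knocked a few centimetres aside while the robot is not near it.
It also fails if it takes over 210 s, if anything falls off the work surface, if the arm or the gripper's body presses on something with over 40 N, if the wrist force passes 120 N, or if a joint passes its speed limit or range.

ROBOT

A 7-joint arm with a two-finger parallel gripper is mounted at the origin on the work surface. World frame = base frame: x ahead of the robot, y to its left, z up, the work surface at z = 0. Lengths are in m, angles in rad, forces in N, time in s.
With the tool pointing down it reaches from about 0.4 to 0.85 m from the base axis. Payload 10.4 kg.
Tool frame: the origin (TCP) lies at the very end of the fingers, on their centre line; the grasp point (between the pads) lies 19 mm behind it; z points along the fingers, y is the line along which they close (so a half turn about z gives the same grasp; the last joint's range is limited). The gripper opens to 85 mm and grips with 20 to 120 N. Pads are 22 mm wide; open, the fingers measure 114 mm over their backs; the gripper's body (76 mm by 85 mm) begins 54 mm behind the grasp point. The pads swing forward as they close: fully open they stand 13 mm farther back than shut.
Start: joints at [1.269, 0.332, -0.065, 1.46, 0.022, 1.35, -0.088], TCP at [0.172, -0.601, 0.231] pointing down, gripper open.
Joint ranges: [-2.6, 2.6], [-0.5, 2.12], [-1.47, 1.34], [0.16, 2.42], [-1.27, 4.41], [0.06, 2.06], [-2.6, 2.6]. Speed limits (rad/s): [2.22, 2.22, 2.79, 2.79, 3.14, 3.14, 3.14].

INTERFACE

Orientations are given as a unit quaternion [x, y, z, w].
In Python, from workcell import * gives the robot as it stands. The module is installed in compiled form; this text tells all that it offers.
- The arm moves only by the tool carry_out, never from a script. Its argument "motion" is a list of rows, each an object with "xyz": the shift along the tool's x, y, z in m, a list of three; "angular": the turn, a rotation vector about the tool's x, y, z in degrees, a list of three. A call has 1 to 12 rows; each row is the pose to reach, as a shift and turn from the pose commanded when the call began, along the tool's axes at that moment; what a row does not reach only later rows make up. A row lasts 1/10 s, in which the tool goes at most 50 mm and 8.59 degrees, less where a joint would pass 70% of its speed; a pose out of reach is approached as far as the arm can. A call with a gripper value outside its range is refused whole. "hand" is the opening, from 0 (shut) to 1 (fully open), set as the call begins (left out, the last holds). The fingers move at their own pace and stop on an object; "grip_force" is the grip in N (left out, the last holds). Time passes only in rows, so rows that repeat a pose let the fingers close. It gives the time, the measured TCP pose, the force, the opening and the grip force at its end, in the units of the state.
- get_obs(): the state, without advancing time (a new reading comes with each control period).
- camera(name): name is "side" or "top" or "wrist"; returns a dict with "img" (384x512x3 uint8, red, green, blue), "fx", "fy", "cx", "cy" (pixels), "k1" (the pictures are not rectified: a ray, as slopes to the right and down, at radius r is drawn at 1 + k1 r^2 times it, then the intrinsics apply), "extrinsics" (4x4, takes a point from camera to world coordinates). Camera axes: x right, y up, looking along -z (the intrinsics and any distortion apply to the point x, -y, -z); pixel columns grow to the right and rows downward; lengths in m; the calibration is good to about 2 mm. A picture is of the moment at which its call begins. There is no depth.
- hand_in(): hands the job in; it is judged then, once.
The state is a dict: "clock": time; "joint_pos": joint angles; "joint_velocities": joint speeds; "tau": joint torques, N m; "position": TCP position; "ee_rot": TCP orientation; "ft_force": force on the tool from outside, world axes, zero at the start; "torque": the same for the moment, N m; "grip_width": opening from 0.0 (shut) to 1.0 (fully open); "grasp_force": force on a finger pad.
Only numpy, scipy, OpenCV 4.12 (cv2) and the standard library are available. Lean on these libraries where they do the work, as an engineer would, in place of code of your own. Each camera call takes 0.05 s, during which the arm holds its last target. There are 200 camera calls.

## Working session

There is one attempt and no reset: what is moved stays moved. The work goes in short steps, Python scripts to look and compute and a tool call to move; the robot and the scene stay as the last step left them, time stands still between calls to the robot, and variables do not carry over. Pictures are saved under pics/ and viewed, at most 14 in all, crops included, and the job is handed in when it is done.

Besides the shell and the picture viewer there is one more tool, called after "Call:" as name(argument=value, ...) on one line, values as JSON. carry_out: Moves the arm, as the interface text tells. Its arguments: {"type":"object","properties":{"motion":{"type":"array"},"hand":{"type":"number"},"grip_force":{"type":"number"}},"required":["motion"]}

```bash
mkdir -p pics; cat > h.py <<'E'
from workcell import *
import numpy as np, cv2, pickle
from scipy.spatial.transform import Rotation as R
def snap(n,f):
    c=camera(n); cv2.imwrite(f'pics/{f}.png',c['img'][:,:,::-1]); pickle.dump(c,open(f'pics/{f}.pkl','wb')); return c
def load(f): return pickle.load(open(f'pics/{f}.pkl','rb'))
def pix(c,u,v,z):
    # world point at height z for pixel
    K=np.array([[c['fx'],0,c['cx']],[0,c['fy'],c['cy']],[0,0,1.]])
    a,b=(u-c['cx'])/c['fx'],(v-c['cy'])/c['fy']
    rd=np.hypot(a,b); r=rd
    for _ in range(30): r=rd/(1+c['k1']*r*r)
    s=r/rd if rd>0 else 1
    E=np.array(c['extrinsics']); d=E[:3,:3]@np.array([a*s,-b*s,-1]); o=E[:3,3]
    return o+d*(z-o[2])/d[2]
def proj(c,p):
    E=np.array(c['extrinsics']); q=E[:3,:3].T@(np.array(p)-E[:3,3]); a,b=q[0]/-q[2],-q[1]/-q[2]
    s=1+c['k1']*(a*a+b*b); return np.array([c['fx']*a*s+c['cx'],c['fy']*b*s+c['cy']])
def st():
    o=get_obs(); return o
def totool(dx):
    o=get_obs(); return R.from_quat(o['ee_rot']).inv().apply(dx)
E
python3 - <<'E'
from h import *
for n in('top','side','wrist'):
    c=snap(n,n+'0'); print(n,c['fx'],c['cx'],c['cy'],c['k1'],np.round(c['extrinsics'],3).tolist())
o=get_obs(); print(o); print(R.from_quat(o['ee_rot']).as_matrix().round(3))
a=cv2.imread('pics/top0.png');b=cv2.imread('pics/side0.png')
cv2.imwrite('pics/top0b.png',cv2.resize(a,(800,600),interpolation=cv2.INTER_CUBIC))
cv2.imwrite('pics/side0b.png',cv2.resize(b,(800,600),interpolation=cv2.INTER_CUBIC))
E
```

```text
top 496.5097280583947 243.93990514894472 193.80401049903176 -0.04183888864458126 [[0.027, 0.981, -0.19, 0.372], [-0.999, 0.022, -0.028, -0.024], [-0.024, 0.19, 0.981, 1.224], [0.0, 0.0, 0.0, 1.0]]
side 413.5086506939147 251.45486575694798 185.57953087605432 -0.00017352691365305192 [[-0.964, 0.163, -0.211, 0.335], [-0.266, -0.61, 0.747, 0.81], [-0.007, 0.776, 0.631, 0.782], [0.0, 0.0, 0.0, 1.0]]
wrist 322.7096285555283 261.27969374861675 191.53156802794018 -0.010887541956099454 [[0.276, 0.916, 0.291, 0.247], [-0.961, 0.263, 0.082, -0.58], [-0.001, -0.302, 0.953, 0.373], [0.0, 0.0, 0.0, 1.0]]
{'clock': 0.15, 'joint_pos': array([ 1.26942508,  0.3327357 , -0.06469737,  1.46074918,  0.02160501,
        1.3498776 , -0.08848258]), 'joint_velocities': array([-1.61319627e-03, -2.39085376e-03,  1.22820897e-04, -2.79584993e-03,
       -9.66640858e-05,  4.47776646e-04,  1.32318415e-03]), 'tau': array([ 6.51886803e-04, -6.25826740e+01,  4.90508799e-02, -3.91853142e+01,
        1.63082604e-02,  7.35020352e-03,  5.71364797e-05]), 'position': array([ 0.17190508, -0.60060503,  0.2306927 ]), 'ee_rot': array([ 9.90299108e-01,  1.38951028e-01, -9.97433561e-05, -5.27840332e-04]), 'ft_force': array([-0.7039842 ,  0.19274912, -0.69330033]), 'torque': array([ 0.02895044, -0.04708043, -0.01265651]), 'grasp_force': 0.0, 'grip_width': 1.0004412816832084}
[[ 0.961  0.275 -0.   ]
 [ 0.275 -0.961  0.001]
 [-0.    -0.001 -1.   ]]
```

View pics/top0b.png

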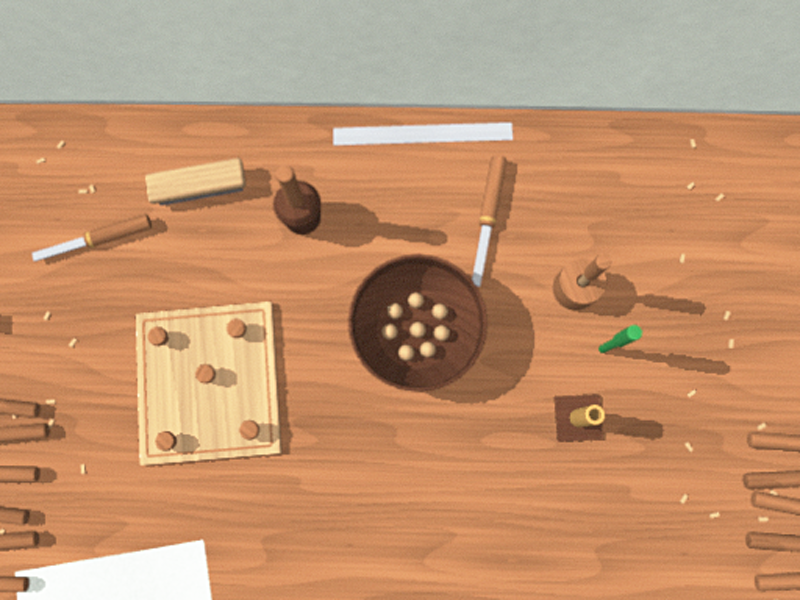

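View pics/side0b.png

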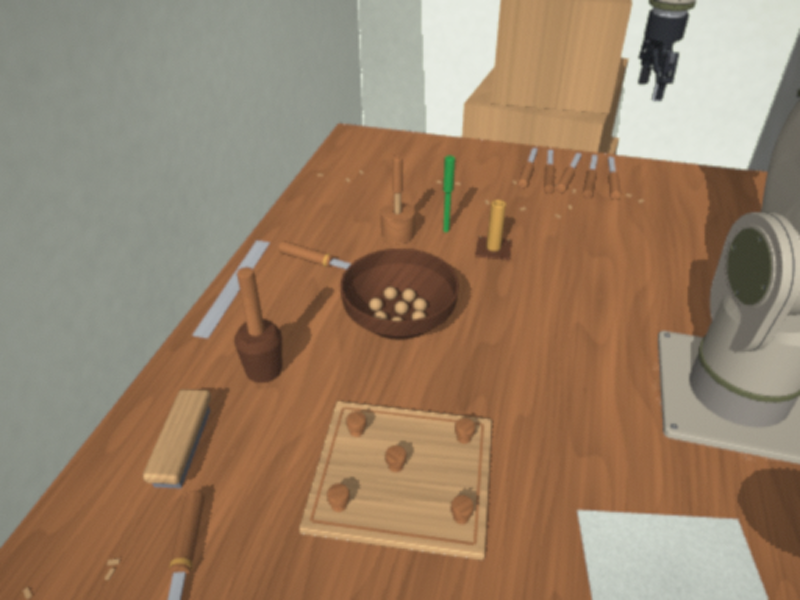

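Top (800×600 scale): five knobs at (158,336), (236,328), (205,373), (166,440), (250,429). The bowl is at (418,322) and the tube mouth at (595,414). There are two stick-shaped things: a wooden one in the stand at (582,282)–(600,264), and a green one at (630,333). The wooden one in the low round stand is the one meant. I'll confirm that in an enlarged crop.

```bash
python3 - <<'E'
from h import *
c=load('top0'); im=c['img'][:,:,::-1]
a=cv2.resize(im[190:302,82:186],None,fx=4,fy=4,interpolation=cv2.INTER_CUBIC) 
b=cv2.resize(im[160:290,350:420],None,fx=4,fy=4,interpolation=cv2.INTER_CUBIC)
H=max(a.shape[0],b.shape[0]); o=np.zeros((H,a.shape[1]+b.shape[1],3),np.uint8)
o[:a.shape[0],:a.shape[1]]=a; o[:b.shape[0],a.shape[1]:]=b
cv2.imwrite('pics/crop1.png',o); print(a.shape,b.shape)
k=.64
for n,u,v,z in [('k',158,334,.04),('k',236,327,.04),('k',205,372,.04),('k',166,439,.04),('k',250,428,.04),('bowl',418,322,.078),('sticktop',603,262,.183),('standtop',583,281,.06),('mouth',595,414,.11)]:
    print(n,pix(c,u*k,v*k,z).round(3))
E
```

```text
(448, 416, 3) (520, 280, 3)
k [0.543 0.357 0.04 ]
k [0.557 0.235 0.04 ]
k [0.486 0.279 0.04 ]
k [0.382 0.332 0.04 ]
k [0.403 0.204 0.04 ]
bowl [ 0.565 -0.047  0.078]
sticktop [ 0.637 -0.298  0.183]
standtop [ 0.638 -0.299  0.06 ]
mouth [ 0.433 -0.3    0.11 ]
```

View pics/crop1.png

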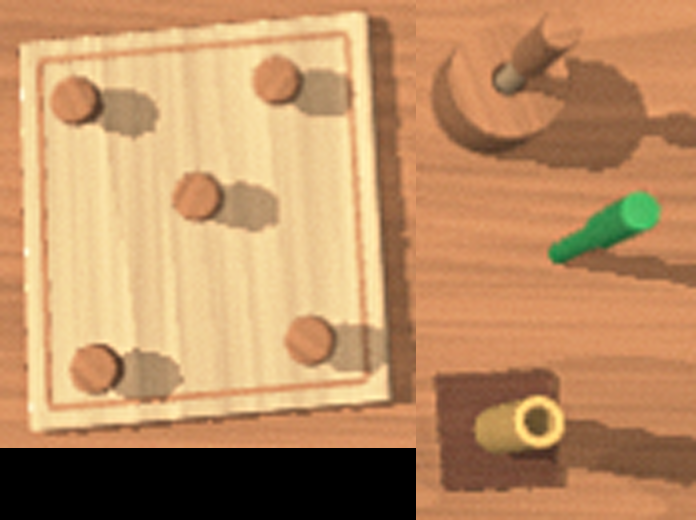

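The wooden stick in the low stand, crop (507,78)–(562,28), is the one. The green one at crop (640,212) is a decoy. All five knobs are standing and the tube mouth is at crop (541,420).

```bash
python3 - <<'E'
from h import *
c=load('top0')
for u,v in [(78,99),(278,79),(199,194),(97,367),(311,339)]: print(pix(c,82+u/4-.4,190+v/4-.4,.044).round(4))
print('stick',pix(c,350+146/4-.4,160+28/4-.4,.183).round(4),'stand',pix(c,350+91/4-.4,160+78/4-.4,.06).round(4),'mouth',pix(c,350+124/4-.4,160+420/4-.4,.11).round(4))
E
```

```text
[0.5413 0.3556 0.044 ]
[0.5565 0.234  0.044 ]
[0.4856 0.2774 0.044 ]
[0.3815 0.3314 0.044 ]
[0.4016 0.2048 0.044 ]
stick [ 0.6395 -0.2983  0.183 ] stand [ 0.6396 -0.2969  0.06  ] mouth [ 0.434  -0.2994  0.11  ]
```

Call:
carry_out(motion=[{"xyz": [0.044, -0.022, 0], "angular": [0, 0, -8]}, {"xyz": [0.088, -0.044, 0], "angular": [0, 0, -16]}, {"xyz": [0.132, -0.066, 0], "angular": [0, 0, -24]}, {"xyz": [0.176, -0.088, 0], "angular": [0, 0, -32]}, {"xyz": [0.22, -0.11, 0], "angular": [0, 0, -40]}, {"xyz": [0.264, -0.132, 0], "angular": [0, 0, -48]}, {"xyz": [0.308, -0.154, 0], "angular": [0, 0, -56]}, {"xyz": [0.352, -0.176, 0], "angular": [0, 0, -64]}, {"xyz": [0.398, -0.199, 0], "angular": [0, 0, -72]}, {"xyz": [0.398, -0.199, 0], "angular": [0, 0, -74]}, {"xyz": [0.398, -0.199, 0], "angular": [0, 0, -74]}], hand=1)

```text
clock: 1.25
position: [0.5007, -0.2986, 0.231]
ee_rot: [0.706, 0.708, 0.0, -0.0]
ft_force: [-0.7, -1.2, -0.2]
grip_width: 0.997
grasp_force: 0.0
```

Call:
carry_out(motion=[{"xyz": [0.042, -0.008, 0], "angular": [0, 0, 0]}, {"xyz": [0.084, -0.016, 0], "angular": [0, 0, 0]}, {"xyz": [0.126, -0.025, 0], "angular": [0, 0, 0]}, {"xyz": [0.168, -0.033, 0], "angular": [0, 0, 0]}, {"xyz": [0.21, -0.041, 0], "angular": [0, 0, 0]}, {"xyz": [0.252, -0.05, 0], "angular": [0, 0, 0]}, {"xyz": [0.295, -0.058, 0.01], "angular": [0, 0, 0]}, {"xyz": [0.338, -0.066, 0.03], "angular": [0, 0, 0]}, {"xyz": [0.38, -0.075, 0.05], "angular": [0, 0, 0]}, {"xyz": [0.422, -0.083, 0.07], "angular": [0, 0, 0]}, {"xyz": [0.464, -0.091, 0.09], "angular": [0, 0, 0]}, {"xyz": [0.503, -0.099, 0.11], "angular": [0, 0, 0]}])

```text
clock: 2.45
position: [0.4012, 0.203, 0.1208]
ee_rot: [0.709, 0.705, 0.0, 0.001]
ft_force: [0.2, -0.6, -1.3]
grip_width: 1.001
grasp_force: 0.0
```

```bash
python3 - <<'E'
from h import *
c=snap('wrist','w1'); t=snap('top','t1'); print(get_obs()['position'])
for p in [(0.4016,0.2048,.044),(0.4856,0.2774,.044)]: print(proj(c,p))
im=c['img'][:,:,::-1]
o=np.zeros((384,800,3),np.uint8);o[:,:512]=im;o[:288,512:]=cv2.resize(t['img'][170:350,70:250,::-1],(288,288))
cv2.imwrite('pics/w1b.png',o)
E
```

```text
[0.39865981 0.20597263 0.11940256]
[260.34920797 199.00111279]
[388.9267348   92.72700654]
```

View pics/w1b.png

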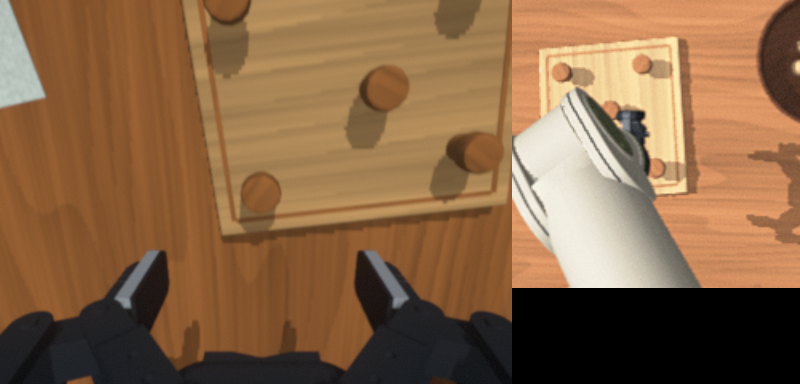

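The wrist image shows the near knob's head at (263,190) and the centre knob at (386,86), a few pixels from where I predicted them.

```bash
python3 - <<'E'
from h import *
c=load('w1')
for u,v in [(263,189),(386,86),(483,150)]: print(pix(c,u,v,.044).round(4))
E
```

```text
[0.4035 0.2123 0.044 ]
[0.4832 0.2816 0.044 ]
[0.5549 0.2396 0.044 ]
```

```bash
python3 - <<'E'
from h import *
c=snap('wrist','w2'); print(get_obs()['position'])
im=c['img'][:,:,::-1]
hsv=cv2.cvtColor(im,cv2.COLOR_BGR2HSV)
cv2.imwrite('pics/w2c.png',cv2.resize(im[60:240,200:512],(780,450),interpolation=cv2.INTER_CUBIC))
E
```

```text
[0.39994223 0.20370342 0.12021101]
```

View pics/w2c.png

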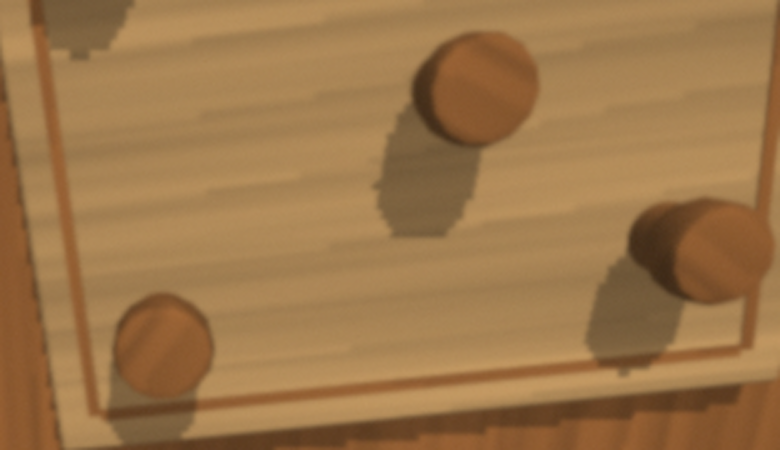

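The three head tops are at (265.6,199), (394,95) and (489,160) in full-image pixels. They have shifted because the arm was still settling in the earlier shot.

```bash
python3 - <<'E'
from h import *
c=load('w2')
for u,v in [(265.6,199.2),(394,95.2),(488.8,160.4)]: print(pix(c,u,v,.044).round(4))
print(get_obs()['position'],R.from_quat(get_obs()['ee_rot']).as_matrix().round(3).tolist())
E
```

```text
[0.4024 0.2082 0.044 ]
[0.485  0.2796 0.044 ]
[0.5559 0.2369 0.044 ]
[0.39994223 0.20370342 0.12021101] [[-0.001, 1.0, -0.002], [1.0, 0.001, 0.0], [0.0, -0.002, -1.0]]
```

Call:
carry_out(motion=[{"xyz": [0.002, 0.002, 0.03], "angular": [0, 0, 0]}, {"xyz": [0.002, 0.002, 0.06], "angular": [0, 0, 0]}, {"xyz": [0.002, 0.002, 0.085], "angular": [0, 0, 0]}, {"xyz": [0.002, 0.002, 0.1], "angular": [0, 0, 0]}, {"xyz": [0.002, 0.002, 0.102], "angular": [0, 0, 0]}, {"xyz": [0.002, 0.002, 0.102], "angular": [0, 0, 0]}], hand=0.7)

```text
clock: 3.2
position: [0.4038, 0.2037, 0.0196]
ee_rot: [0.708, 0.706, -0.0, 0.0]
ft_force: [-0.1, -0.2, -0.2]
grip_width: 0.7
grasp_force: 0.0
```

Call:
carry_out(motion=[{"xyz": [0, 0, 0], "angular": [0, 0, 0]}, {"xyz": [0, 0, 0], "angular": [0, 0, 0]}, {"xyz": [0, 0, 0], "angular": [0, 0, 0]}, {"xyz": [0, 0, 0], "angular": [0, 0, 0]}, {"xyz": [0, 0, 0], "angular": [0, 0, 0]}, {"xyz": [0, 0, 0], "angular": [0, 0, 0]}, {"xyz": [0, 0, 0], "angular": [0, 0, 0]}, {"xyz": [0, 0, -0.02], "angular": [0, 0, 0]}, {"xyz": [0, 0, -0.05], "angular": [0, 0, 0]}, {"xyz": [0, 0, -0.09], "angular": [0, 0, 0]}, {"xyz": [0, 0, -0.12], "angular": [0, 0, 0]}, {"xyz": [0, 0, -0.12], "angular": [0, 0, 0]}], hand=0, grip_force=30)

```text
clock: 4.4
position: [0.4053, 0.2061, 0.1433]
ee_rot: [0.707, 0.707, 0.003, 0.002]
ft_force: [-0.5, 1.0, -0.2]
grip_width: 0.335
grasp_force: 29.8
```

Call:
carry_out(motion=[{"xyz": [-0.02, 0.015, 0], "angular": [0, 0, 0]}, {"xyz": [-0.055, 0.04, 0], "angular": [0, 0, 0]}, {"xyz": [-0.09, 0.066, 0], "angular": [0, 0, 0]}, {"xyz": [-0.125, 0.092, 0], "angular": [0, 0, 0]}, {"xyz": [-0.16, 0.118, 0], "angular": [0, 0, 0]}, {"xyz": [-0.195, 0.143, 0], "angular": [0, 0, 0]}, {"xyz": [-0.223, 0.163, 0], "angular": [0, 0, 0]}, {"xyz": [-0.223, 0.163, 0.03], "angular": [0, 0, 0]}, {"xyz": [-0.223, 0.163, 0.065], "angular": [0, 0, 0]}, {"xyz": [-0.223, 0.163, 0.09], "angular": [0, 0, 0]}, {"xyz": [-0.223, 0.163, 0.09], "angular": [0, 0, 0]}, {"xyz": [-0.223, 0.163, 0.09], "angular": [0, 0, 0]}])

```text
clock: 5.6
position: [0.566, -0.0178, 0.0496]
ee_rot: [0.707, 0.707, -0.0, -0.0]
ft_force: [1.0, 0.0, 0.2]
grip_width: 0.336
grasp_force: 29.8
```

Call:
carry_out(motion=[{"xyz": [0, 0, 0], "angular": [0, 0, 0]}, {"xyz": [0, 0, 0], "angular": [0, 0, 0]}, {"xyz": [0, 0, 0], "angular": [0, 0, 0]}, {"xyz": [0, 0, -0.03], "angular": [0, 0, 0]}, {"xyz": [0, 0, -0.07], "angular": [0, 0, 0]}, {"xyz": [0, 0, -0.11], "angular": [0, 0, 0]}, {"xyz": [0.045, -0.0, -0.12], "angular": [0, 0, 0]}, {"xyz": [0.09, 0, -0.12], "angular": [0, 0, 0]}, {"xyz": [0.135, -0.0, -0.12], "angular": [0, 0, 0]}, {"xyz": [0.135, -0.0, -0.12], "angular": [0, 0, 0]}, {"xyz": [0.135, 0, -0.12], "angular": [0, 0, 0]}], hand=0.6)

```text
clock: 6.7
position: [0.5659, 0.1183, 0.1698]
ee_rot: [0.706, 0.708, 0.0, 0.0]
ft_force: [0.1, -1.7, 0.4]
grip_width: 0.599
grasp_force: 0.0
```

```bash
python3 - <<'E'
from h import *
print(get_obs()['position'])
c=snap('wrist','w3'); t=snap('side','s3'); print(get_obs()['position'])
for p in [(0.5555,0.2355,.044),(0.485,0.2785,.044),(.3815,.333,.044),(.5413,.358,.044)]: print(proj(c,p))
o=np.zeros((600,800,3),np.uint8);o[:384,:512]=c['img'][:,:,::-1];o[:384,512:]=t['img'][100:356,150:342,::-1].repeat(2,0).repeat(2,1)[:384,:288]
cv2.imwrite('pics/w3b.png',o[:384])
E
```

```text
[0.56591135 0.11829217 0.16976241]
[0.5663236  0.115719   0.16938551]
[246.56395978  33.17908289]
[147.59238378 -32.62239345]
[ -13.39036383 -124.75290753]
[ 222.70429999 -173.62499445]
```

View pics/w3b.png

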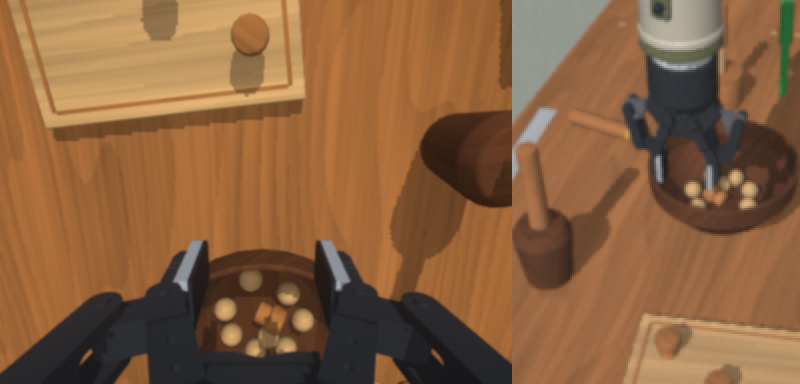

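The first knob lies in the bowl at (263,318). The second is at (250,35), close to the predicted spot.

Call:
carry_out(motion=[{"xyz": [0.04, -0.004, 0.01], "angular": [0, 0, 0]}, {"xyz": [0.08, -0.007, 0.04], "angular": [0, 0, 0]}, {"xyz": [0.118, -0.009, 0.07], "angular": [0, 0, 0]}, {"xyz": [0.118, -0.009, 0.105], "angular": [0, 0, 0]}, {"xyz": [0.118, -0.009, 0.135], "angular": [0, 0, 0]}, {"xyz": [0.118, -0.009, 0.151], "angular": [0, 0, 0]}, {"xyz": [0.118, -0.009, 0.151], "angular": [0, 0, 0]}, {"xyz": [0.118, -0.009, 0.151], "angular": [0, 0, 0]}], hand=0.6)

```text
clock: 7.6
position: [0.558, 0.2344, 0.0194]
ee_rot: [0.708, 0.706, 0.0, 0.0]
ft_force: [0.7, 0.2, 0.3]
grip_width: 0.597
grasp_force: 0.0
```

Call:
carry_out(motion=[{"xyz": [0, 0, 0], "angular": [0, 0, 0]}, {"xyz": [0, 0, 0], "angular": [0, 0, 0]}, {"xyz": [0, 0, 0], "angular": [0, 0, 0]}, {"xyz": [0, 0, 0], "angular": [0, 0, 0]}, {"xyz": [0, 0, 0], "angular": [0, 0, 0]}, {"xyz": [0, 0, 0], "angular": [0, 0, 0]}, {"xyz": [0, 0, -0.02], "angular": [0, 0, 0]}, {"xyz": [0, 0, -0.05], "angular": [0, 0, 0]}, {"xyz": [0, 0, -0.09], "angular": [0, 0, 0]}, {"xyz": [-0.02, 0, -0.12], "angular": [0, 0, 0]}, {"xyz": [-0.06, 0, -0.12], "angular": [0, 0, 0]}, {"xyz": [-0.1, 0, -0.12], "angular": [0, 0, 0]}], hand=0)

```text
clock: 8.8
position: [0.5576, 0.1347, 0.1402]
ee_rot: [0.707, 0.708, 0.001, 0.001]
ft_force: [0.5, -0.1, -1.7]
grip_width: 0.338
grasp_force: 29.7
```

Call:
carry_out(motion=[{"xyz": [-0.045, 0.005, 0], "angular": [0, 0, 0]}, {"xyz": [-0.09, 0.01, 0], "angular": [0, 0, 0]}, {"xyz": [-0.135, 0.015, 0], "angular": [0, 0, 0]}, {"xyz": [-0.18, 0.02, 0], "angular": [0, 0, 0]}, {"xyz": [-0.211, 0.024, 0.01], "angular": [0, 0, 0]}, {"xyz": [-0.211, 0.024, 0.045], "angular": [0, 0, 0]}, {"xyz": [-0.211, 0.024, 0.08], "angular": [0, 0, 0]}, {"xyz": [-0.211, 0.024, 0.088], "angular": [0, 0, 0]}, {"xyz": [-0.211, 0.024, 0.088], "angular": [0, 0, 0]}])

```text
clock: 9.7
position: [0.5805, -0.0757, 0.0501]
ee_rot: [0.707, 0.707, -0.0, -0.001]
ft_force: [1.1, 0.5, 0.3]
grip_width: 0.339
grasp_force: 29.7
```

Call:
carry_out(motion=[{"xyz": [0, 0, 0], "angular": [0, 0, 0]}, {"xyz": [0, 0, 0], "angular": [0, 0, 0]}, {"xyz": [0, 0, 0], "angular": [0, 0, 0]}, {"xyz": [0, 0, -0.04], "angular": [0, 0, 0]}, {"xyz": [0, 0, -0.08], "angular": [0, 0, 0]}, {"xyz": [0.03, -0.01, -0.11], "angular": [0, 0, 0]}, {"xyz": [0.07, -0.03, -0.12], "angular": [0, 0, 0]}, {"xyz": [0.115, -0.05, -0.12], "angular": [0, 0, 0]}, {"xyz": [0.16, -0.07, -0.12], "angular": [0, 0, 0]}, {"xyz": [0.205, -0.09, -0.12], "angular": [0, 0, 0]}, {"xyz": [0.205, -0.09, -0.12], "angular": [0, 0, 0]}, {"xyz": [0.205, -0.09, -0.12], "angular": [0, 0, 0]}], hand=0.6)

```text
clock: 10.9
position: [0.491, 0.13, 0.1711]
ee_rot: [0.706, 0.708, 0.0, 0.001]
ft_force: [0.9, -1.6, -0.5]
grip_width: 0.6
grasp_force: 0.0
```

```bash
python3 - <<'E'
from h import *
c=snap('wrist','w4'); t=snap('side','s4'); print(get_obs()['position'])
for p in [(0.485,0.2785,.044),(.3815,.333,.044),(.5413,.358,.044)]: print(proj(c,p),proj(t,p))
o=np.zeros((384,800,3),np.uint8);o[:]=0;o[:,:512]=c['img'][:,:,::-1];o[:,512:]=t['img'][150:342,180:324,::-1].repeat(2,0).repeat(2,1)
cv2.imwrite('pics/w4b.png',o)
E
```

```text
[0.4916851  0.12793871 0.17063957]
[252.14337467 -13.53774121] [252.32010566 289.20839377]
[ 100.21868461 -104.05006829] [294.75915041 321.88240938]
[ 336.6545279  -149.22455414] [215.53963576 314.20484047]
```

View pics/w4b.png

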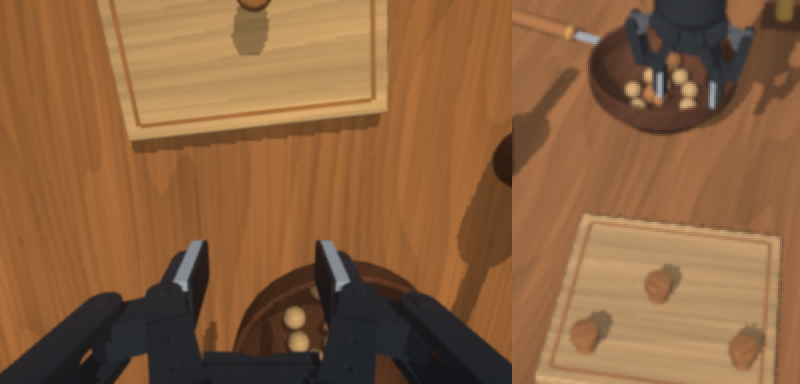

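In the side view the three remaining heads are at about (252.5,290), (216,315) and (296,322), matching my predictions. I'll carry on.

Call:
carry_out(motion=[{"xyz": [0.045, -0.002, 0], "angular": [0, 0, 0]}, {"xyz": [0.09, -0.004, 0.015], "angular": [0, 0, 0]}, {"xyz": [0.13, -0.005, 0.04], "angular": [0, 0, 0]}, {"xyz": [0.149, -0.005, 0.075], "angular": [0, 0, 0]}, {"xyz": [0.149, -0.005, 0.11], "angular": [0, 0, 0]}, {"xyz": [0.149, -0.005, 0.14], "angular": [0, 0, 0]}, {"xyz": [0.149, -0.005, 0.152], "angular": [0, 0, 0]}, {"xyz": [0.149, -0.005, 0.152], "angular": [0, 0, 0]}, {"xyz": [0.149, -0.005, 0.152], "angular": [0, 0, 0]}], hand=0.6)

```text
clock: 11.9
position: [0.4872, 0.2779, 0.0195]
ee_rot: [0.708, 0.707, 0.001, 0.0]
ft_force: [0.1, 0.7, 0.0]
grip_width: 0.601
grasp_force: 0.0
```

Call:
carry_out(motion=[{"xyz": [0, 0, 0], "angular": [0, 0, 0]}, {"xyz": [0, 0, 0], "angular": [0, 0, 0]}, {"xyz": [0, 0, 0], "angular": [0, 0, 0]}, {"xyz": [0, 0, 0], "angular": [0, 0, 0]}, {"xyz": [0, 0, 0], "angular": [0, 0, 0]}, {"xyz": [0, 0, 0], "angular": [0, 0, 0]}, {"xyz": [0, 0, -0.02], "angular": [0, 0, 0]}, {"xyz": [0, 0, -0.05], "angular": [0, 0, 0]}, {"xyz": [0, 0, -0.09], "angular": [0, 0, 0]}, {"xyz": [-0.02, 0.006, -0.12], "angular": [0, 0, 0]}, {"xyz": [-0.06, 0.018, -0.12], "angular": [0, 0, 0]}, {"xyz": [-0.1, 0.03, -0.12], "angular": [0, 0, 0]}], hand=0)

```text
clock: 13.1
position: [0.517, 0.1776, 0.1404]
ee_rot: [0.707, 0.708, 0.001, 0.001]
ft_force: [1.2, -0.6, -0.5]
grip_width: 0.339
grasp_force: 29.7
```

Call:
carry_out(motion=[{"xyz": [-0.045, 0.005, 0], "angular": [0, 0, 0]}, {"xyz": [-0.09, 0.01, 0], "angular": [0, 0, 0]}, {"xyz": [-0.135, 0.015, 0], "angular": [0, 0, 0]}, {"xyz": [-0.18, 0.02, 0], "angular": [0, 0, 0]}, {"xyz": [-0.22, 0.028, 0], "angular": [0, 0, 0]}, {"xyz": [-0.239, 0.03, 0.03], "angular": [0, 0, 0]}, {"xyz": [-0.239, 0.03, 0.065], "angular": [0, 0, 0]}, {"xyz": [-0.239, 0.03, 0.085], "angular": [0, 0, 0]}, {"xyz": [-0.239, 0.03, 0.085], "angular": [0, 0, 0]}, {"xyz": [-0.239, 0.03, 0.085], "angular": [0, 0, 0]}])

```text
clock: 14.1
position: [0.5465, -0.0608, 0.0545]
ee_rot: [0.707, 0.707, 0.0, 0.0]
ft_force: [-0.4, 0.5, 0.2]
grip_width: 0.338
grasp_force: 29.7
```

Call:
carry_out(motion=[{"xyz": [0, 0, 0], "angular": [0, 0, 0]}, {"xyz": [0, 0, 0], "angular": [0, 0, 0]}, {"xyz": [0, 0, 0], "angular": [0, 0, 0]}, {"xyz": [0, 0, -0.04], "angular": [0, 0, 0]}, {"xyz": [0, 0, -0.08], "angular": [0, 0, 0]}, {"xyz": [0.03, 0, -0.11], "angular": [0, 0, 0]}, {"xyz": [0.07, 0, -0.12], "angular": [0, 0, 0]}, {"xyz": [0.115, 0, -0.12], "angular": [0, 0, 0]}, {"xyz": [0.16, -0.002, -0.12], "angular": [0, 0, 0]}, {"xyz": [0.21, -0.004, -0.12], "angular": [0, 0, 0]}, {"xyz": [0.21, -0.004, -0.12], "angular": [0, 0, 0]}, {"xyz": [0.21, -0.004, -0.12], "angular": [0, 0, 0]}], hand=0.6)

```text
clock: 15.3
position: [0.5418, 0.1506, 0.1737]
ee_rot: [0.706, 0.708, 0.0, 0.0]
ft_force: [-0.5, -0.2, 0.6]
grip_width: 0.597
grasp_force: 0.0
```

```bash
python3 - <<'E'
from h import *
get_obs()
a=load('s4')['img'].astype(int)
t=snap('side','s5'); b=t['img'].astype(int); print(get_obs()['position'])
# compare knob patches with previous side picture
for p in [(.3815,.333,.044),(.5413,.358,.044)]:
    u,v=proj(t,p).astype(int); print(u,v,np.abs(a-b)[v-14:v+18,u-14:u+14].mean())
d=np.abs(a-b).sum(2)[260:,]; ys,xs=np.where(d>60); print(len(ys))
cv2.imwrite('pics/s5b.png',cv2.resize(t['img'][130:350,150:330,::-1],None,fx=2.7,fy=2.7,interpolation=cv2.INTER_CUBIC))
E
```

```text
[0.5421855  0.14878049 0.17347841]
294 321 1.5100446428571428
215 314 1.5718005952380953
268
```

View pics/s5b.png

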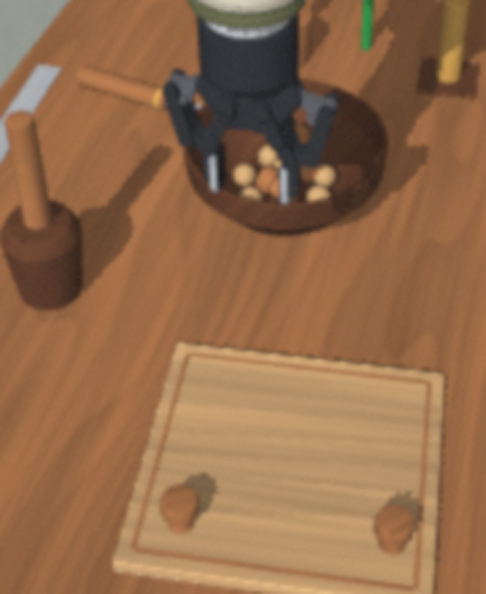

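Two knobs remain on the panel, both unmoved. The far one is next.

Call:
carry_out(motion=[{"xyz": [0.045, 0, 0], "angular": [0, 0, 0]}, {"xyz": [0.09, 0, 0], "angular": [0, 0, 0]}, {"xyz": [0.135, 0, 0.01], "angular": [0, 0, 0]}, {"xyz": [0.18, 0, 0.035], "angular": [0, 0, 0]}, {"xyz": [0.207, 0, 0.07], "angular": [0, 0, 0]}, {"xyz": [0.207, 0, 0.11], "angular": [0, 0, 0]}, {"xyz": [0.207, 0, 0.14], "angular": [0, 0, 0]}, {"xyz": [0.207, 0, 0.155], "angular": [0, 0, 0]}, {"xyz": [0.207, 0, 0.155], "angular": [0, 0, 0]}, {"xyz": [0.207, 0, 0.155], "angular": [0, 0, 0]}], hand=0.6)

```text
clock: 16.35
position: [0.5433, 0.3556, 0.0197]
ee_rot: [0.708, 0.706, 0.001, 0.0]
ft_force: [-1.0, 1.2, 0.9]
grip_width: 0.599
grasp_force: 0.0
```

Call:
carry_out(motion=[{"xyz": [0, 0, 0], "angular": [0, 0, 0]}, {"xyz": [0, 0, 0], "angular": [0, 0, 0]}, {"xyz": [0, 0, 0], "angular": [0, 0, 0]}, {"xyz": [0, 0, 0], "angular": [0, 0, 0]}, {"xyz": [0, 0, 0], "angular": [0, 0, 0]}, {"xyz": [0, 0, 0], "angular": [0, 0, 0]}, {"xyz": [0, 0, -0.02], "angular": [0, 0, 0]}, {"xyz": [0, 0, -0.05], "angular": [0, 0, 0]}, {"xyz": [0, 0, -0.09], "angular": [0, 0, 0]}, {"xyz": [-0.02, 0, -0.12], "angular": [0, 0, 0]}, {"xyz": [-0.06, 0, -0.12], "angular": [0, 0, 0]}, {"xyz": [-0.1, 0, -0.12], "angular": [0, 0, 0]}], hand=0)

```text
clock: 17.55
position: [0.5423, 0.2561, 0.1412]
ee_rot: [0.707, 0.708, 0.002, 0.001]
ft_force: [1.1, -0.1, 0.3]
grip_width: 0.341
grasp_force: 29.7
```

Call:
carry_out(motion=[{"xyz": [-0.045, 0.007, 0], "angular": [0, 0, 0]}, {"xyz": [-0.09, 0.014, 0], "angular": [0, 0, 0]}, {"xyz": [-0.135, 0.021, 0], "angular": [0, 0, 0]}, {"xyz": [-0.18, 0.028, 0], "angular": [0, 0, 0]}, {"xyz": [-0.225, 0.036, 0], "angular": [0, 0, 0]}, {"xyz": [-0.265, 0.044, 0], "angular": [0, 0, 0]}, {"xyz": [-0.287, 0.049, 0.025], "angular": [0, 0, 0]}, {"xyz": [-0.287, 0.049, 0.06], "angular": [0, 0, 0]}, {"xyz": [-0.287, 0.049, 0.08], "angular": [0, 0, 0]}, {"xyz": [-0.287, 0.049, 0.08], "angular": [0, 0, 0]}, {"xyz": [-0.287, 0.049, 0.08], "angular": [0, 0, 0]}])

```text
clock: 18.65
position: [0.5916, -0.0306, 0.0601]
ee_rot: [0.707, 0.707, 0.0, 0.0]
ft_force: [0.3, -0.7, 0.7]
grip_width: 0.336
grasp_force: 29.7
```

Call:
carry_out(motion=[{"xyz": [0, 0, 0], "angular": [0, 0, 0]}, {"xyz": [0, 0, 0], "angular": [0, 0, 0]}, {"xyz": [0, 0, 0], "angular": [0, 0, 0]}, {"xyz": [0, 0, -0.04], "angular": [0, 0, 0]}, {"xyz": [0, 0, -0.08], "angular": [0, 0, 0]}, {"xyz": [0.03, -0.02, -0.11], "angular": [0, 0, 0]}, {"xyz": [0.065, -0.045, -0.12], "angular": [0, 0, 0]}, {"xyz": [0.1, -0.07, -0.12], "angular": [0, 0, 0]}, {"xyz": [0.135, -0.095, -0.12], "angular": [0, 0, 0]}, {"xyz": [0.17, -0.12, -0.12], "angular": [0, 0, 0]}, {"xyz": [0.2, -0.14, -0.12], "angular": [0, 0, 0]}, {"xyz": [0.2, -0.14, -0.12], "angular": [0, 0, 0]}], hand=0.6)

```text
clock: 19.85
position: [0.4484, 0.1736, 0.1791]
ee_rot: [0.705, 0.71, 0.0, 0.001]
ft_force: [0.8, 0.0, -0.6]
grip_width: 0.597
grasp_force: 0.0
```

```bash
python3 - <<'E'
from h import *
a=load('s4')['img'].astype(int)
t=snap('side','s6'); b=t['img'].astype(int); print(get_obs()['position'])
for p in [(.3815,.333,.044),(.5413,.358,.044)]:
    u,v=proj(t,p).astype(int); print(u,v,np.abs(a-b)[v-14:v+18,u-14:u+14].mean())
E
```

```text
[0.45006244 0.1709926  0.17897246]
294 321 0.7116815476190477
215 314 14.475446428571429
```

The last knob hasn't moved: its patch in the side view is unchanged.

Call:
carry_out(motion=[{"xyz": [0.04, -0.017, 0], "angular": [0, 0, 0]}, {"xyz": [0.08, -0.034, 0], "angular": [0, 0, 0]}, {"xyz": [0.12, -0.051, 0.015], "angular": [0, 0, 0]}, {"xyz": [0.164, -0.068, 0.03], "angular": [0, 0, 0]}, {"xyz": [0.164, -0.068, 0.07], "angular": [0, 0, 0]}, {"xyz": [0.164, -0.068, 0.11], "angular": [0, 0, 0]}, {"xyz": [0.164, -0.068, 0.145], "angular": [0, 0, 0]}, {"xyz": [0.164, -0.068, 0.16], "angular": [0, 0, 0]}, {"xyz": [0.164, -0.068, 0.16], "angular": [0, 0, 0]}, {"xyz": [0.164, -0.068, 0.16], "angular": [0, 0, 0]}], hand=0.6)

```text
clock: 20.9
position: [0.3841, 0.3334, 0.0195]
ee_rot: [0.708, 0.707, 0.001, 0.0]
ft_force: [-0.0, -1.0, -0.5]
grip_width: 0.601
grasp_force: 0.0
```

Call:
carry_out(motion=[{"xyz": [0, 0, 0], "angular": [0, 0, 0]}, {"xyz": [0, 0, 0], "angular": [0, 0, 0]}, {"xyz": [0, 0, 0], "angular": [0, 0, 0]}, {"xyz": [0, 0, 0], "angular": [0, 0, 0]}, {"xyz": [0, 0, 0], "angular": [0, 0, 0]}, {"xyz": [0, 0, 0], "angular": [0, 0, 0]}, {"xyz": [0, 0, -0.02], "angular": [0, 0, 0]}, {"xyz": [0, 0, -0.05], "angular": [0, 0, 0]}, {"xyz": [0, 0, -0.09], "angular": [0, 0, 0]}, {"xyz": [-0.02, 0.01, -0.12], "angular": [0, 0, 0]}, {"xyz": [-0.06, 0.03, -0.12], "angular": [0, 0, 0]}, {"xyz": [-0.1, 0.05, -0.12], "angular": [0, 0, 0]}], hand=0)

```text
clock: 22.1
position: [0.4343, 0.2325, 0.1403]
ee_rot: [0.707, 0.708, 0.001, 0.001]
ft_force: [1.3, 0.0, -0.6]
grip_width: 0.336
grasp_force: 29.7
```

Call:
carry_out(motion=[{"xyz": [-0.04, 0.015, 0], "angular": [0, 0, 0]}, {"xyz": [-0.085, 0.03, 0], "angular": [0, 0, 0]}, {"xyz": [-0.13, 0.045, 0], "angular": [0, 0, 0]}, {"xyz": [-0.175, 0.06, 0], "angular": [0, 0, 0]}, {"xyz": [-0.22, 0.077, 0], "angular": [0, 0, 0]}, {"xyz": [-0.265, 0.094, 0], "angular": [0, 0, 0]}, {"xyz": [-0.305, 0.11, 0], "angular": [0, 0, 0]}, {"xyz": [-0.329, 0.118, 0.015], "angular": [0, 0, 0]}, {"xyz": [-0.329, 0.118, 0.05], "angular": [0, 0, 0]}, {"xyz": [-0.329, 0.118, 0.08], "angular": [0, 0, 0]}, {"xyz": [-0.329, 0.118, 0.08], "angular": [0, 0, 0]}, {"xyz": [-0.329, 0.118, 0.08], "angular": [0, 0, 0]}])

```text
clock: 23.3
position: [0.5514, -0.0958, 0.0596]
ee_rot: [0.707, 0.707, 0.0, 0.0]
ft_force: [-0.1, 0.5, 0.9]
grip_width: 0.344
grasp_force: 29.8
```

Call:
carry_out(motion=[{"xyz": [0, 0, 0], "angular": [0, 0, 0]}, {"xyz": [0, 0, 0], "angular": [0, 0, 0]}, {"xyz": [0, 0, 0], "angular": [0, 0, 0]}, {"xyz": [0, 0, -0.04], "angular": [0, 0, 0]}, {"xyz": [0, 0, -0.085], "angular": [0, 0, 0]}, {"xyz": [0, -0.0, -0.13], "angular": [0, 0, 0]}, {"xyz": [-0.0, 0, -0.175], "angular": [0, 0, 0]}, {"xyz": [-0.02, 0, -0.21], "angular": [0, 0, 0]}, {"xyz": [-0.05, -0.0, -0.22], "angular": [0, 0, 0]}, {"xyz": [-0.085, 0, -0.22], "angular": [0, 0, 0]}, {"xyz": [-0.085, 0, -0.22], "angular": [0, 0, 0]}, {"xyz": [-0.085, 0, -0.22], "angular": [0, 0, 0]}], hand=0.6)

```text
clock: 24.5
position: [0.5508, -0.1816, 0.2785]
ee_rot: [0.708, 0.706, 0.0, 0.0]
ft_force: [-0.1, 1.1, -0.1]
grip_width: 0.597
grasp_force: 0.0
```

```bash
python3 - <<'E'
from h import *
t=snap('side','s7');c=snap('wrist','w7'); p=snap('top','t7'); print(get_obs()['position'])
o=np.zeros((600,800,3),np.uint8)
o[:384,:512]=c['img'][:,:,::-1]
o[:600,512:]=cv2.resize(t['img'][80:230,200:272,::-1],(288,600),interpolation=cv2.INTER_CUBIC)
o[384:,:]=0
o[384:600,:288]=cv2.resize(p['img'][150:258,220:364,::-1],(288,216))
o[384:,512:]=0
o[:600,512:]=cv2.resize(t['img'][90:240,200:272,::-1],(288,600),interpolation=cv2.INTER_CUBIC)
cv2.imwrite('pics/c7.png',o)
E
```

```text
[ 0.5510775  -0.17965469  0.27856463]
```

View pics/c7.png

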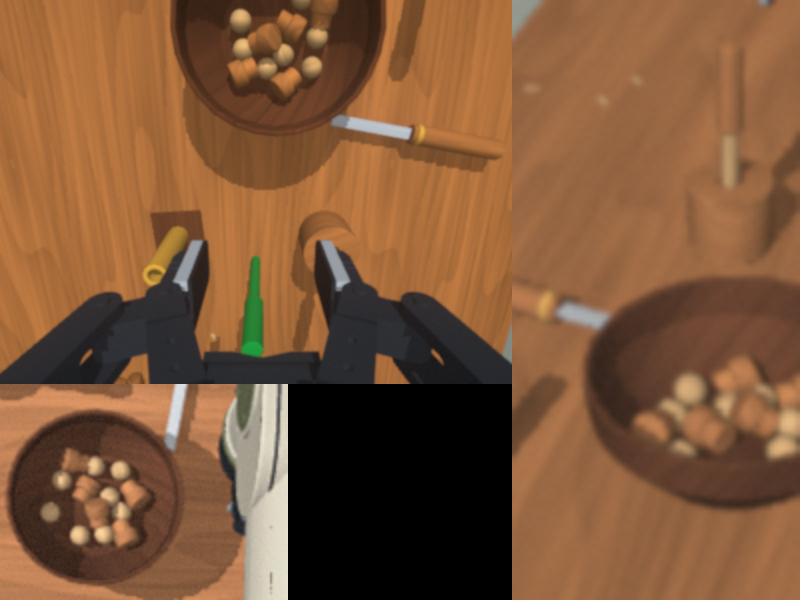

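The bowl now holds all five knobs and eight beads, in the wrist view around (230–330, 0–95). The wooden stick stands in the stand, with its top in the side crop at (731,45). The tube mouth is at wrist (154,271).

```bash
python3 - <<'E'
from h import *
t=load('side0'); s=load('s7'); w=load('w7'); p=load('top0')
print('stick side',pix(s,200+219/4,90+46/4,.183), 'stand rel', pix(s,200+217/4,90+188/4,.06))
print('mouth side',pix(t,497*.64,203*.64,.11),'wrist',pix(w,154,271,.11))
print('green top',pix(p,350+(640-416)/4,160+212/4,.175),'base',pix(p,350+(559-416)/4,160+255/4,0), 'bowl',pix(w,278,20,.078))
E
```

```text
stick side [ 0.63386262 -0.29491852  0.183     ] stand rel [ 0.63364307 -0.28699034  0.06      ]
mouth side [ 0.43337345 -0.30033477  0.11      ] wrist [ 0.43431594 -0.2935573   0.11      ]
green top [ 0.54070626 -0.33998881  0.175     ] base [ 0.54084581 -0.3416416   0.        ] bowl [ 0.56791242 -0.0402852   0.078     ]
```

Call:
carry_out(motion=[{"xyz": [-0.045, 0.0, 0], "angular": [0, 0, 0]}, {"xyz": [-0.09, 0.0, 0], "angular": [0, 0, 0]}, {"xyz": [-0.135, 0.0, 0], "angular": [0, 0, 0]}, {"xyz": [-0.18, 0.0, 0], "angular": [0, 0, 0]}, {"xyz": [-0.22, 0.0, 0], "angular": [0, 0, 0]}, {"xyz": [-0.22, 0.0, 0], "angular": [0, 0, 0]}, {"xyz": [-0.22, 0.0, 0], "angular": [0, 0, 0]}, {"xyz": [-0.22, 0.0, 0], "angular": [0, 0, 0]}])

```text
clock: 25.45
position: [0.5517, -0.399, 0.2787]
ee_rot: [0.706, 0.708, 0.0, 0.0]
ft_force: [0.0, -0.2, -0.0]
grip_width: 0.603
grasp_force: 0.0
```

```bash
python3 - <<'E'
from h import *
print(get_obs()['position']);c=snap('wrist','w8'); print(get_obs()['position'])
cv2.imwrite('pics/w8b.png',cv2.resize(c['img'][:,:,::-1],(800,600),interpolation=cv2.INTER_CUBIC))
E
```

```text
[ 0.55174324 -0.39897585  0.2786581 ]
[ 0.55170046 -0.39898409  0.27882854]
```

View pics/w8b.png

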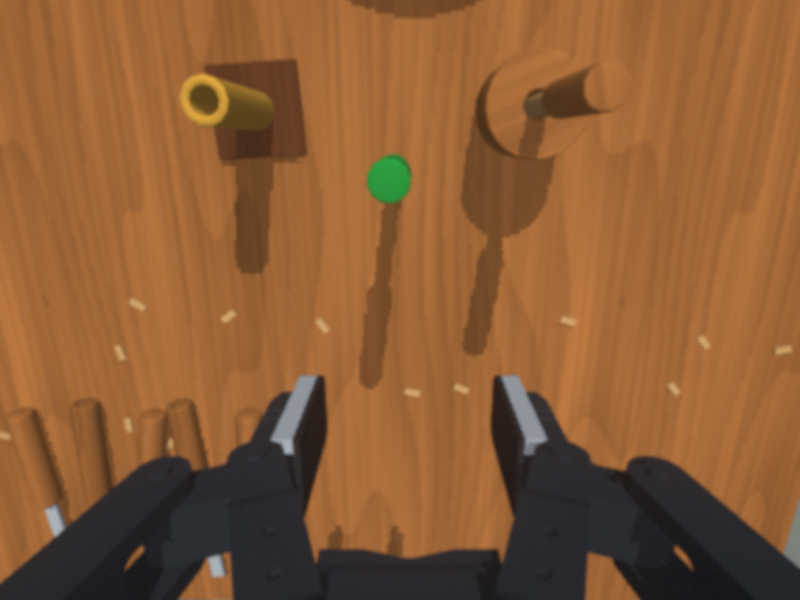

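The stick's handle top is at (607,86), the tube mouth at (206,99) and the stand hole at (538,104). The green decoy is at (389,179).

```bash
python3 - <<'E'
from h import *
c=load('w8');k=.64
for n,u,v,z in [('stick',607,86,.183),('hole',538,104,.06),('mouth',206,99,.11),('foot',255,109,.005),('green',389,179,.175)]: print(n,pix(c,u*k,v*k,z).round(4))
E
```

```text
stick [ 0.6394 -0.2994  0.183 ]
hole [ 0.6395 -0.2991  0.06  ]
mouth [ 0.4361 -0.3     0.11  ]
foot [ 0.4341 -0.2998  0.005 ]
green [ 0.5434 -0.3401  0.175 ]
```

The stick at (0.6395,-0.299) and the mouth at (0.435,-0.2995) agree between views.

Call:
carry_out(motion=[{"xyz": [0.035, 0.03, 0], "angular": [0, 0, 0]}, {"xyz": [0.07, 0.06, 0], "angular": [0, 0, 0]}, {"xyz": [0.1, 0.088, 0], "angular": [0, 0, 0]}, {"xyz": [0.1, 0.088, 0.02], "angular": [0, 0, 0]}, {"xyz": [0.1, 0.088, 0.05], "angular": [0, 0, 0]}, {"xyz": [0.1, 0.088, 0.08], "angular": [0, 0, 0]}, {"xyz": [0.1, 0.088, 0.11], "angular": [0, 0, 0]}, {"xyz": [0.1, 0.088, 0.135], "angular": [0, 0, 0]}, {"xyz": [0.1, 0.088, 0.15], "angular": [0, 0, 0]}, {"xyz": [0.1, 0.088, 0.15], "angular": [0, 0, 0]}, {"xyz": [0.1, 0.088, 0.15], "angular": [0, 0, 0]}], hand=0.6)

```text
clock: 26.6
position: [0.6395, -0.3007, 0.1297]
ee_rot: [0.707, 0.707, 0.0, 0.001]
ft_force: [-0.5, 0.0, 0.1]
grip_width: 0.601
grasp_force: 0.0
```

Call:
carry_out(motion=[{"xyz": [0, 0, 0], "angular": [0, 0, 0]}, {"xyz": [0, 0, 0], "angular": [0, 0, 0]}, {"xyz": [0, 0, 0], "angular": [0, 0, 0]}, {"xyz": [0, 0, 0], "angular": [0, 0, 0]}, {"xyz": [0, 0, 0], "angular": [0, 0, 0]}, {"xyz": [0, 0, 0], "angular": [0, 0, 0]}, {"xyz": [0, 0, 0], "angular": [0, 0, 0]}, {"xyz": [0, 0, 0], "angular": [0, 0, 0]}], hand=0, grip_force=100)

```text
clock: 27.4
position: [0.6395, -0.3013, 0.1301]
ee_rot: [0.707, 0.707, 0.0, 0.001]
ft_force: [-0.6, 0.1, 6.1]
grip_width: 0.233
grasp_force: 97.4
```

Call:
carry_out(motion=[{"xyz": [0, 0, -0.01], "angular": [0, 0, 0]}, {"xyz": [0, 0, -0.03], "angular": [0, 0, 0]}, {"xyz": [0, 0, -0.06], "angular": [0, 0, 0]}, {"xyz": [0, 0, -0.09], "angular": [0, 0, 0]}, {"xyz": [0, 0, -0.12], "angular": [0, 0, 0]}, {"xyz": [0, 0, -0.13], "angular": [0, 0, 0]}, {"xyz": [0, 0, -0.13], "angular": [0, 0, 0]}, {"xyz": [0, 0, -0.13], "angular": [0, 0, 0]}])

```text
clock: 28.2
position: [0.6386, -0.301, 0.2572]
ee_rot: [0.707, 0.707, -0.0, -0.001]
ft_force: [-0.3, 1.5, -1.0]
grip_width: 0.236
grasp_force: 97.7
```

```bash
python3 - <<'E'
from h import *
s=snap('side','s9'); q=get_obs(); print(q['position'],q['grip_width'])
p=load('t7'); print(proj(s,q['position']),proj(s,q['position']-[0,0,.121]))
k=6; im=cv2.resize(p['img'][160:253,222:313,::-1],None,fx=k,fy=k,interpolation=cv2.INTER_CUBIC)
def pt(x,y,z): return tuple(((proj(p,(x,y,z))-[222,160]+.5)*k).astype(int))
C=(.565,-.047)
for r,z,col in [(.105,.078,(0,255,0)),(.063,.008,(255,255,0)),(.040,.008,(0,0,255))]:
    P=np.array([pt(C[0]+r*np.cos(a),C[1]+r*np.sin(a),z) for a in np.arange(0,6.3,.1)]); cv2.polylines(im,[P],True,col,1)
for d in range(0,360,30):
    a=np.radians(d); cv2.putText(im,str(d),pt(C[0]+.04*np.cos(a),C[1]+.04*np.sin(a),.008),0,.4,(255,255,255),1)
o=np.zeros((600,800,3),np.uint8); o[:im.shape[0],:im.shape[1]]=im
sc=cv2.resize(s['img'][40:190,220:283,::-1],(250,600)); o[:,546:796]=sc
cv2.imwrite('pics/c9.png',o)
E
```

```text
[ 0.63835497 -0.30104962  0.2566279 ] 0.2357156447178334
[253.77750012  77.90732643] [253.90763371 114.04285859]
```

View pics/c9.png

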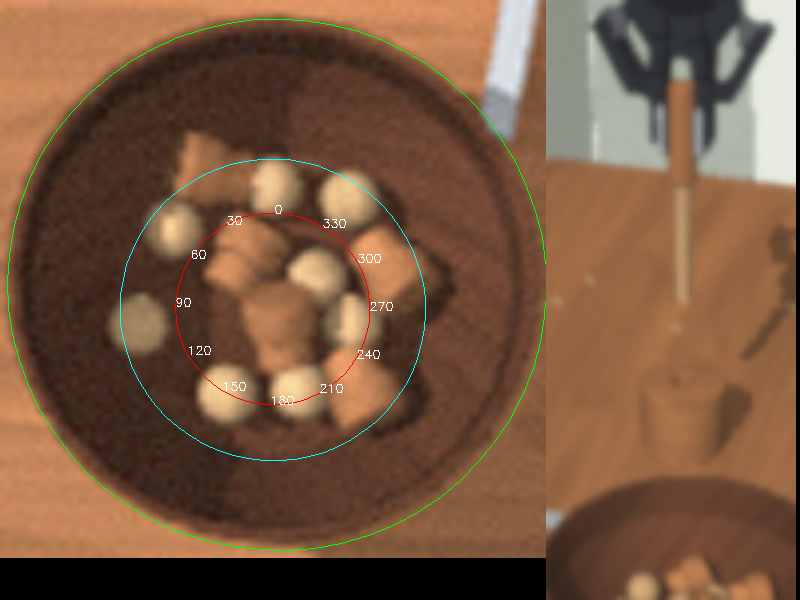

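The stick hangs upright with its tip about 121 mm below the TCP. The overlay confirms the bowl centre at (0.565,-0.047). There is a free spot on the floor near 100°, r≈33 mm, so I'll enter there.

Call:
carry_out(motion=[{"xyz": [0.025, -0.007, 0], "angular": [0, 0, 0]}, {"xyz": [0.055, -0.015, 0], "angular": [0, 0, 0]}, {"xyz": [0.09, -0.025, 0], "angular": [0, 0, 0]}, {"xyz": [0.125, -0.035, 0], "angular": [0, 0, 0]}, {"xyz": [0.16, -0.045, 0], "angular": [0, 0, 0]}, {"xyz": [0.195, -0.054, 0], "angular": [0, 0, 0]}, {"xyz": [0.23, -0.063, 0], "angular": [0, 0, 0]}, {"xyz": [0.26, -0.072, 0], "angular": [0, 0, 0]}, {"xyz": [0.28, -0.077, 0], "angular": [0, 0, 0]}, {"xyz": [0.286, -0.079, 0], "angular": [0, 0, 0]}, {"xyz": [0.286, -0.079, 0], "angular": [0, 0, 0]}, {"xyz": [0.286, -0.079, 0], "angular": [0, 0, 0]}])

```text
clock: 29.45
position: [0.5601, -0.0168, 0.2577]
ee_rot: [0.708, 0.706, -0.0, -0.0]
ft_force: [-0.5, -0.2, -0.5]
grip_width: 0.235
grasp_force: 97.9
```

Call:
carry_out(motion=[{"xyz": [0, 0, 0.02], "angular": [0, 0, 0]}, {"xyz": [0, 0, 0.04], "angular": [0, 0, 0]}, {"xyz": [0, 0, 0.06], "angular": [0, 0, 0]}, {"xyz": [0, 0, 0.075], "angular": [0, 0, 0]}, {"xyz": [0, 0, 0.085], "angular": [0, 0, 0]}, {"xyz": [0, 0, 0.095], "angular": [0, 0, 0]}, {"xyz": [0, 0, 0.105], "angular": [0, 0, 0]}, {"xyz": [0, 0, 0.113], "angular": [0, 0, 0]}, {"xyz": [0, 0, 0.119], "angular": [0, 0, 0]}, {"xyz": [0, 0, 0.124], "angular": [0, 0, 0]}, {"xyz": [0, 0, 0.124], "angular": [0, 0, 0]}, {"xyz": [0, 0, 0.124], "angular": [0, 0, 0]}])

```text
clock: 30.65
position: [0.5602, -0.015, 0.1345]
ee_rot: [0.707, 0.707, 0.0, 0.0]
ft_force: [0.2, 0.2, -0.8]
grip_width: 0.234
grasp_force: 97.9
```

```bash
python3 - <<'E'
import numpy as np
for c in range(2):
    a=np.radians(100+180*c+15*np.arange(13)); r=.040
    x=r*np.cos(a); y=r*np.sin(a)
    print([[round(y[i]-y[0],3),round(x[i]-x[0],3)] for i in range(1,13)])
from h import *
q=get_obs();print(q['position'],q['ft_force'])
E
```

```text
[[np.float64(-0.003), np.float64(-0.01)], [np.float64(-0.009), np.float64(-0.019)], [np.float64(-0.016), np.float64(-0.026)], [np.float64(-0.026), np.float64(-0.031)], [np.float64(-0.036), np.float64(-0.033)], [np.float64(-0.046), np.float64(-0.032)], [np.float64(-0.056), np.float64(-0.029)], [np.float64(-0.065), np.float64(-0.024)], [np.float64(-0.072), np.float64(-0.016)], [np.float64(-0.077), np.float64(-0.007)], [np.float64(-0.079), np.float64(0.003)], [np.float64(-0.079), np.float64(0.014)]]
[[np.float64(0.003), np.float64(0.01)], [np.float64(0.009), np.float64(0.019)], [np.float64(0.016), np.float64(0.026)], [np.float64(0.026), np.float64(0.031)], [np.float64(0.036), np.float64(0.033)], [np.float64(0.046), np.float64(0.032)], [np.float64(0.056), np.float64(0.029)], [np.float64(0.065), np.float64(0.024)], [np.float64(0.072), np.float64(0.016)], [np.float64(0.077), np.float64(0.007)], [np.float64(0.079), np.float64(-0.003)], [np.float64(0.079), np.float64(-0.014)]]
[ 0.56015788 -0.01502197  0.13453349] [ 0.24704619  0.15957512 -0.79453219]
```

Call:
carry_out(motion=[{"xyz": [-0.001, -0.01, 0], "angular": [0, 0, 0]}, {"xyz": [-0.004, -0.02, 0], "angular": [0, 0, 0]}, {"xyz": [-0.01, -0.027, 0], "angular": [0, 0, 0]}, {"xyz": [-0.019, -0.032, 0], "angular": [0, 0, 0]}, {"xyz": [-0.029, -0.034, 0], "angular": [0, 0, 0]}, {"xyz": [-0.039, -0.033, 0], "angular": [0, 0, 0]}, {"xyz": [-0.049, -0.03, 0], "angular": [0, 0, 0]}, {"xyz": [-0.058, -0.025, 0], "angular": [0, 0, 0]}, {"xyz": [-0.065, -0.017, 0], "angular": [0, 0, 0]}, {"xyz": [-0.07, -0.008, 0], "angular": [0, 0, 0]}, {"xyz": [-0.072, 0.002, 0], "angular": [0, 0, 0]}, {"xyz": [-0.072, 0.013, 0], "angular": [0, 0, 0]}])

```text
clock: 31.85
position: [0.5738, -0.0869, 0.134]
ee_rot: [0.707, 0.707, -0.0, -0.0]
ft_force: [-1.8, 0.2, -0.5]
grip_width: 0.232
grasp_force: 98.1
```

Call:
carry_out(motion=[{"xyz": [0.003, 0.01, 0], "angular": [0, 0, 0]}, {"xyz": [0.009, 0.019, 0], "angular": [0, 0, 0]}, {"xyz": [0.016, 0.026, 0], "angular": [0, 0, 0]}, {"xyz": [0.026, 0.031, 0], "angular": [0, 0, 0]}, {"xyz": [0.036, 0.033, 0], "angular": [0, 0, 0]}, {"xyz": [0.046, 0.032, 0], "angular": [0, 0, 0]}, {"xyz": [0.056, 0.029, 0], "angular": [0, 0, 0]}, {"xyz": [0.065, 0.024, 0], "angular": [0, 0, 0]}, {"xyz": [0.072, 0.016, 0], "angular": [0, 0, 0]}, {"xyz": [0.077, 0.007, 0], "angular": [0, 0, 0]}, {"xyz": [0.079, -0.003, 0], "angular": [0, 0, 0]}, {"xyz": [0.079, -0.014, 0], "angular": [0, 0, 0]}])

```text
clock: 33.05
position: [0.5582, -0.007, 0.1344]
ee_rot: [0.707, 0.707, 0.0, -0.0]
ft_force: [-0.2, -0.4, -0.8]
grip_width: 0.23
grasp_force: 98.2
```

```bash
python3 - <<'E'
from h import *
q=get_obs();print(q['position'],q['ft_force'],q['grip_width']); s=snap('side','s10')
t=q['position']-[0,0,.121]; p=proj(s,q['position']);print(p,proj(s,t))
o=np.zeros((600,800,3),np.uint8); o[:]=cv2.resize(s['img'][100:235,175:355,::-1],(800,600),interpolation=cv2.INTER_CUBIC)
cv2.imwrite('pics/c10.png',o)
E
```

```text
[ 0.55817317 -0.00702549  0.13439512] [-0.24611211 -0.43318229 -0.7711385 ] 0.22956783448187848
[254.06692403 173.18822594] [254.19584955 207.99696615]
```

View pics/c10.png

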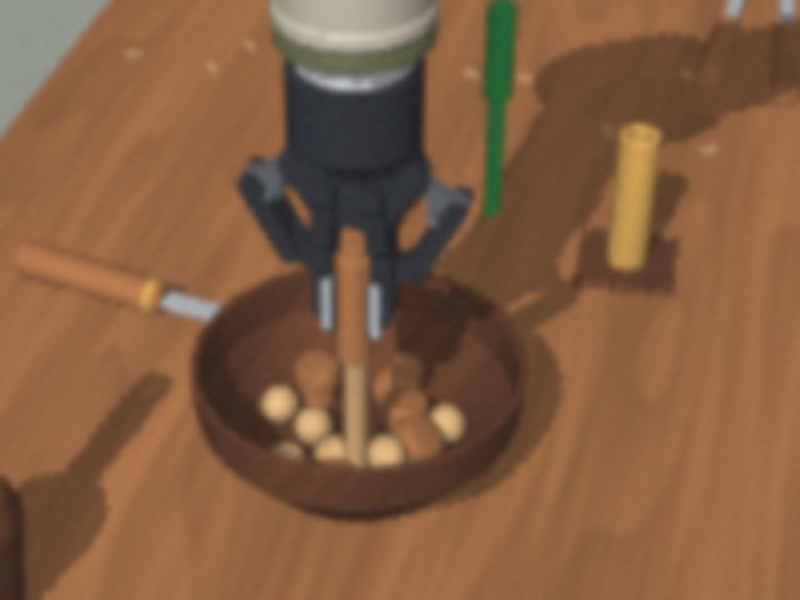

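After one turn the stick is still upright, at (355,230)–(355,465), and everything is in the bowl. Two and a quarter more turns follow.

Call:
carry_out(motion=[{"xyz": [-0.003, -0.01, 0], "angular": [0, 0, 0]}, {"xyz": [-0.009, -0.019, 0], "angular": [0, 0, 0]}, {"xyz": [-0.016, -0.026, 0], "angular": [0, 0, 0]}, {"xyz": [-0.026, -0.031, 0], "angular": [0, 0, 0]}, {"xyz": [-0.036, -0.033, 0], "angular": [0, 0, 0]}, {"xyz": [-0.046, -0.032, 0], "angular": [0, 0, 0]}, {"xyz": [-0.056, -0.029, 0], "angular": [0, 0, 0]}, {"xyz": [-0.065, -0.024, 0], "angular": [0, 0, 0]}, {"xyz": [-0.072, -0.016, 0], "angular": [0, 0, 0]}, {"xyz": [-0.077, -0.007, 0], "angular": [0, 0, 0]}, {"xyz": [-0.079, 0.003, 0], "angular": [0, 0, 0]}, {"xyz": [-0.079, 0.014, 0], "angular": [0, 0, 0]}])

```text
clock: 34.3
position: [0.5736, -0.0864, 0.1339]
ee_rot: [0.707, 0.707, 0.0, -0.001]
ft_force: [-0.1, 0.5, -0.4]
grip_width: 0.235
grasp_force: 98.2
```

Call:
carry_out(motion=[{"xyz": [0.003, 0.01, 0], "angular": [0, 0, 0]}, {"xyz": [0.009, 0.019, 0], "angular": [0, 0, 0]}, {"xyz": [0.016, 0.026, 0], "angular": [0, 0, 0]}, {"xyz": [0.026, 0.031, 0], "angular": [0, 0, 0]}, {"xyz": [0.036, 0.033, 0], "angular": [0, 0, 0]}, {"xyz": [0.046, 0.032, 0], "angular": [0, 0, 0]}, {"xyz": [0.056, 0.029, 0], "angular": [0, 0, 0]}, {"xyz": [0.065, 0.024, 0], "angular": [0, 0, 0]}, {"xyz": [0.072, 0.016, 0], "angular": [0, 0, 0]}, {"xyz": [0.077, 0.007, 0], "angular": [0, 0, 0]}, {"xyz": [0.079, -0.003, 0], "angular": [0, 0, 0]}, {"xyz": [0.079, -0.014, 0], "angular": [0, 0, 0]}])

```text
clock: 35.5
position: [0.5589, -0.009, 0.1348]
ee_rot: [0.707, 0.707, 0.0, 0.001]
ft_force: [5.8, -5.2, 3.1]
grip_width: 0.233
grasp_force: 99.4
```

Call:
carry_out(motion=[{"xyz": [-0.003, -0.01, 0], "angular": [0, 0, 0]}, {"xyz": [-0.009, -0.019, 0], "angular": [0, 0, 0]}, {"xyz": [-0.016, -0.026, 0], "angular": [0, 0, 0]}, {"xyz": [-0.026, -0.031, 0], "angular": [0, 0, 0]}, {"xyz": [-0.036, -0.033, 0], "angular": [0, 0, 0]}, {"xyz": [-0.046, -0.032, 0], "angular": [0, 0, 0]}, {"xyz": [-0.056, -0.029, 0], "angular": [0, 0, 0]}, {"xyz": [-0.065, -0.024, 0], "angular": [0, 0, 0]}, {"xyz": [-0.072, -0.016, 0], "angular": [0, 0, 0]}, {"xyz": [-0.077, -0.007, 0], "angular": [0, 0, 0]}, {"xyz": [-0.079, 0.003, 0], "angular": [0, 0, 0]}, {"xyz": [-0.079, 0.014, 0], "angular": [0, 0, 0]}])

```text
clock: 36.7
position: [0.5736, -0.0875, 0.1339]
ee_rot: [0.707, 0.707, -0.0, -0.0]
ft_force: [0.1, 0.8, 0.4]
grip_width: 0.236
grasp_force: 98.5
```

Call:
carry_out(motion=[{"xyz": [0.003, 0.01, 0], "angular": [0, 0, 0]}, {"xyz": [0.009, 0.019, 0], "angular": [0, 0, 0]}, {"xyz": [0.016, 0.026, 0], "angular": [0, 0, 0]}, {"xyz": [0.026, 0.031, 0], "angular": [0, 0, 0]}, {"xyz": [0.036, 0.033, 0], "angular": [0, 0, 0]}, {"xyz": [0.046, 0.032, 0], "angular": [0, 0, 0]}, {"xyz": [0.056, 0.029, 0], "angular": [0, 0, 0]}, {"xyz": [0.065, 0.024, 0], "angular": [0, 0, 0]}, {"xyz": [0.072, 0.016, 0], "angular": [0, 0, 0]}, {"xyz": [0.077, 0.007, 0], "angular": [0, 0, 0]}, {"xyz": [0.079, -0.003, 0], "angular": [0, 0, 0]}, {"xyz": [0.079, -0.014, 0], "angular": [0, 0, 0]}])

```text
clock: 37.9
position: [0.5588, -0.0083, 0.1347]
ee_rot: [0.707, 0.707, 0.0, 0.001]
ft_force: [4.6, -1.9, 0.6]
grip_width: 0.24
grasp_force: 99.1
```

Call:
carry_out(motion=[{"xyz": [-0.003, -0.01, 0], "angular": [0, 0, 0]}, {"xyz": [-0.009, -0.019, 0], "angular": [0, 0, 0]}, {"xyz": [-0.016, -0.026, 0], "angular": [0, 0, 0]}, {"xyz": [-0.026, -0.031, 0], "angular": [0, 0, 0]}, {"xyz": [-0.036, -0.033, 0], "angular": [0, 0, 0]}, {"xyz": [-0.046, -0.032, 0], "angular": [0, 0, 0]}, {"xyz": [-0.056, -0.029, 0], "angular": [0, 0, 0]}, {"xyz": [-0.056, -0.029, 0], "angular": [0, 0, 0]}, {"xyz": [-0.056, -0.029, 0], "angular": [0, 0, 0]}])

```text
clock: 38.8
position: [0.5304, -0.064, 0.1343]
ee_rot: [0.707, 0.707, 0.0, -0.0]
ft_force: [3.6, 1.2, 0.3]
grip_width: 0.232
grasp_force: 99.2
```

Call:
carry_out(motion=[{"xyz": [0, 0, -0.015], "angular": [0, 0, 0]}, {"xyz": [0, 0, -0.03], "angular": [0, 0, 0]}, {"xyz": [0, 0, -0.05], "angular": [0, 0, 0]}, {"xyz": [0, 0, -0.07], "angular": [0, 0, 0]}, {"xyz": [0, 0, -0.1], "angular": [0, 0, 0]}, {"xyz": [0, 0, -0.13], "angular": [0, 0, 0]}, {"xyz": [0, 0, -0.13], "angular": [0, 0, 0]}])

```text
clock: 39.5
position: [0.5312, -0.0636, 0.2691]
ee_rot: [0.707, 0.707, 0.001, 0.002]
ft_force: [0.5, 0.1, -0.7]
grip_width: 0.236
grasp_force: 99.0
```

Call:
carry_out(motion=[{"xyz": [-0.02, -0.008, 0], "angular": [0, 0, 0]}, {"xyz": [-0.05, -0.02, 0], "angular": [0, 0, 0]}, {"xyz": [-0.08, -0.032, 0], "angular": [0, 0, 0]}, {"xyz": [-0.11, -0.044, 0], "angular": [0, 0, 0]}, {"xyz": [-0.14, -0.056, 0], "angular": [0, 0, 0]}, {"xyz": [-0.17, -0.068, 0], "angular": [0, 0, 0]}, {"xyz": [-0.2, -0.08, 0], "angular": [0, 0, 0]}, {"xyz": [-0.225, -0.09, 0], "angular": [0, 0, 0]}, {"xyz": [-0.2365, -0.095, 0], "angular": [0, 0, 0]}, {"xyz": [-0.2365, -0.095, 0], "angular": [0, 0, 0]}, {"xyz": [-0.2365, -0.095, 0], "angular": [0, 0, 0]}, {"xyz": [-0.2365, -0.095, 0], "angular": [0, 0, 0]}])

```text
clock: 40.7
position: [0.4357, -0.2987, 0.2645]
ee_rot: [0.706, 0.708, 0.0, 0.0]
ft_force: [-0.3, -0.6, -0.3]
grip_width: 0.23
grasp_force: 99.0
```

```bash
python3 - <<'E'
from h import *
q=get_obs();print(q['position'],q['grip_width']); s=snap('side','s11'); w=snap('wrist','w11'); t=snap('top','t11')
T=q['position']; f=[300,50]
for z in (0,.021,.121): print(proj(s,T-[0,0,z]),proj(w,T-[0,0,z]))
print('mouth',proj(s,(.435,-.2995,.11)),proj(w,(.435,-.2995,.11)))
o=np.zeros((600,800,3),np.uint8)
o[:,:400]=cv2.resize(s['img'][40:172,276:364,::-1],(400,600),interpolation=cv2.INTER_CUBIC)
o[:,400:]=cv2.resize(w['img'][150:384,180:336,::-1],(400,600),interpolation=cv2.INTER_CUBIC)
cv2.imwrite('pics/c11.png',o)
E
```

```text
[ 0.43574832 -0.29870791  0.26450843] 0.23039612568127874
[322.30936759  83.33318839] [259.7117319  252.89773546]
[321.57062166  90.13752259] [259.85036393 234.53818155]
[318.26713917 120.56412105] [260.23321474 183.88935665]
mouth [317.51358974 129.98696803] [259.51776438 174.78618221]
```

View pics/c11.png

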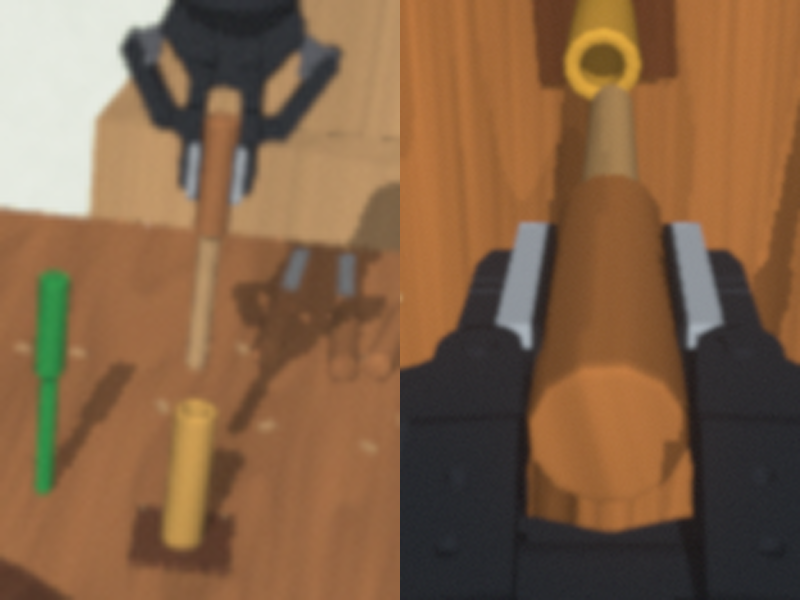

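```bash
python3 - <<'E'
from h import *
w=load('w11');T=np.array([.43575,-.2987,.2645]); G=T+[0,0,.019]
ob={'tip':(-.14,.007,184.3),'sh':(-.04,.011,219.4),'top':(.035,0,320.4)}
for d in (-.003,0,.003):
  for al in (0,.02,.04,.06):
    ax=np.array([0,np.sin(al),np.cos(al)])  # al>0: tip toward -y
    n=np.array([0,np.cos(al),-np.sin(al)])
    print(d,al,[ (k,round(proj(w,G+ax*(s+d)+n*r)[1]-v,1)) for k,(s,r,v) in ob.items()])
for s,u in ((-.14,261.5),(-.04,261.1),(.035,260.7)): print(round(u-proj(w,G+[0,0,s])[0],2))
E
```

```text
-0.003 0 [('tip', np.float64(-9.3)), ('sh', np.float64(-5.4)), ('top', np.float64(4.7))]
-0.003 0.02 [('tip', np.float64(-6.1)), ('sh', np.float64(-4.1)), ('top', np.float64(3.2))]
-0.003 0.04 [('tip', np.float64(-2.9)), ('sh', np.float64(-2.8)), ('top', np.float64(1.6))]
-0.003 0.06 [('tip', np.float64(0.3)), ('sh', np.float64(-1.4)), ('top', np.float64(-0.1))]
0 0 [('tip', np.float64(-8.4)), ('sh', np.float64(-3.4)), ('top', np.float64(11.0))]
0 0.02 [('tip', np.float64(-5.2)), ('sh', np.float64(-2.1)), ('top', np.float64(9.2))]
0 0.04 [('tip', np.float64(-2.1)), ('sh', np.float64(-0.9)), ('top', np.float64(7.5))]
0 0.06 [('tip', np.float64(1.1)), ('sh', np.float64(0.3)), ('top', np.float64(5.7))]
0.003 0 [('tip', np.float64(-7.5)), ('sh', np.float64(-1.3)), ('top', np.float64(17.6))]
0.003 0.02 [('tip', np.float64(-4.3)), ('sh', np.float64(-0.1)), ('top', np.float64(15.7))]
0.003 0.04 [('tip', np.float64(-1.2)), ('sh', np.float64(1.0)), ('top', np.float64(13.7))]
0.003 0.06 [('tip', np.float64(1.9)), ('sh', np.float64(2.2)), ('top', np.float64(11.7))]
1.26
1.25
1.58
```

The wrist view (right half) shows the tip at (609,88) just below the mouth at (603,62). The fit says the stick has tipped about 3.2° in the fingers, tip toward −y, and sits about 2 mm too far in +x. I'll straighten it, shift it and lower it slowly while watching the force.

Call:
carry_out(motion=[{"xyz": [0.0005, -0.001, 0], "angular": [0, 1.6, 0]}, {"xyz": [0.001, -0.002, 0], "angular": [0, 3.2, 0]}, {"xyz": [0.001, -0.002, 0], "angular": [0, 3.2, 0]}, {"xyz": [0.001, -0.002, 0], "angular": [0, 3.2, 0]}, {"xyz": [0.001, -0.002, 0], "angular": [0, 3.2, 0]}, {"xyz": [0.001, -0.002, 0], "angular": [0, 3.2, 0]}])

```text
clock: 41.45
position: [0.433, -0.2993, 0.2644]
ee_rot: [0.707, 0.707, 0.02, -0.02]
ft_force: [0.1, -0.6, -1.3]
grip_width: 0.234
grasp_force: 98.9
```

```bash
python3 - <<'E'
from h import *
q=get_obs();print(q['position'],q['ft_force'],R.from_quat(q['ee_rot']).as_matrix().round(4).tolist()); w=snap('wrist','w12'); s=snap('side','s12')
o=np.zeros((600,800,3),np.uint8)
o[:,:400]=cv2.resize(s['img'][84:150,296:340,::-1],(400,600),interpolation=cv2.INTER_CUBIC)
o[:,400:]=cv2.resize(w['img'][140:260,220:300,::-1],(400,600),interpolation=cv2.INTER_CUBIC)
cv2.imwrite('pics/c12.png',o)
T=q['position'];print(proj(w,(.435,-.2995,.11)))
for z in (-.019,.121): print(proj(s,T+[0,-.001,-z]),proj(w,T+[0,-.001,-z]))
print(proj(w,T+[0,.006,-.121]))
E
```

```text
[ 0.43298088 -0.2993427   0.26436745] [ 0.10994609 -0.56481937 -1.30288409] [[0.0002, 1.0, 0.0001], [0.9985, -0.0002, 0.0556], [0.0556, 0.0001, -0.9985]]
[262.3894403  183.10447778]
[324.04957921  76.95610398] [259.4121418 274.2075751]
[319.25268877 120.45771742] [260.1906327  192.80810161]
[260.18639084 184.84105751]
```

View pics/c12.png

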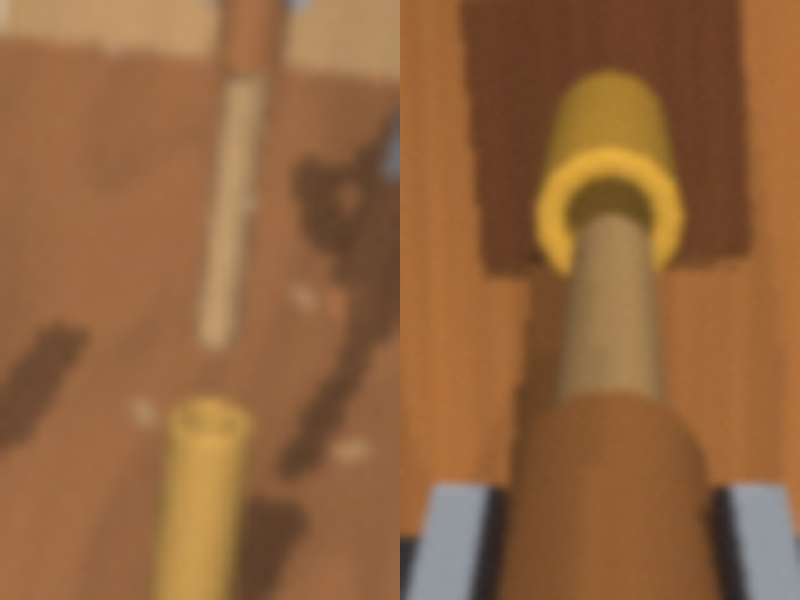

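The wrist view shows the tip at (610,215) centred on the mouth at (610,213), and the side view agrees. Lowering now, straight down in world axes.

Call:
carry_out(motion=[{"xyz": [-0.0006, 0, 0.01], "angular": [0, 0, 0]}, {"xyz": [-0.0011, 0, 0.02], "angular": [0, 0, 0]}, {"xyz": [-0.0015, 0, 0.027], "angular": [0, 0, 0]}, {"xyz": [-0.0018, 0, 0.032], "angular": [0, 0, 0]}, {"xyz": [-0.002, 0, 0.036], "angular": [0, 0, 0]}, {"xyz": [-0.0022, 0, 0.04], "angular": [0, 0, 0]}, {"xyz": [-0.0024, 0, 0.044], "angular": [0, 0, 0]}, {"xyz": [-0.0027, 0, 0.048], "angular": [0, 0, 0]}, {"xyz": [-0.0027, 0, 0.048], "angular": [0, 0, 0]}])

```text
clock: 42.45
position: [0.4326, -0.2997, 0.2155]
ee_rot: [0.707, 0.707, 0.02, -0.02]
ft_force: [-0.1, -2.2, -2.5]
grip_width: 0.229
grasp_force: 98.7
```

Call:
carry_out(motion=[{"xyz": [-0.0003, 0, 0.006], "angular": [0, 0, 0]}, {"xyz": [-0.0007, 0, 0.012], "angular": [0, 0, 0]}, {"xyz": [-0.001, 0, 0.018], "angular": [0, 0, 0]}, {"xyz": [-0.0013, 0, 0.024], "angular": [0, 0, 0]}, {"xyz": [-0.0017, 0, 0.03], "angular": [0, 0, 0]}, {"xyz": [-0.002, 0, 0.036], "angular": [0, 0, 0]}, {"xyz": [-0.0023, 0, 0.042], "angular": [0, 0, 0]}, {"xyz": [-0.0027, 0, 0.048], "angular": [0, 0, 0]}, {"xyz": [-0.003, 0, 0.054], "angular": [0, 0, 0]}, {"xyz": [-0.0033, 0, 0.06], "angular": [0, 0, 0]}, {"xyz": [-0.0033, 0, 0.06], "angular": [0, 0, 0]}])

```text
clock: 43.55
position: [0.4326, -0.2995, 0.1551]
ee_rot: [0.707, 0.707, 0.02, -0.02]
ft_force: [1.5, -5.9, -4.8]
grip_width: 0.235
grasp_force: 98.6
```

Call:
carry_out(motion=[{"xyz": [-0.0005, 0, 0.002], "angular": [0, -0.6, 0]}, {"xyz": [-0.0005, 0, 0.006], "angular": [0, -0.6, 0]}, {"xyz": [-0.0008, 0, 0.01], "angular": [0, -0.6, 0]}, {"xyz": [-0.001, 0, 0.014], "angular": [0, -0.6, 0]}, {"xyz": [-0.0012, 0, 0.018], "angular": [0, -0.6, 0]}, {"xyz": [-0.0013, 0, 0.02], "angular": [0, -0.6, 0]}, {"xyz": [-0.0013, 0, 0.02], "angular": [0, -0.6, 0]}])

```text
clock: 44.25
position: [0.4327, -0.2996, 0.1356]
ee_rot: [0.707, 0.707, 0.016, -0.016]
ft_force: [0.1, -3.0, -3.0]
grip_width: 0.23
grasp_force: 98.8
```

Nearly home now. A few more millimetres, watching for the shoulder to touch.

Call:
carry_out(motion=[{"xyz": [-0.0001, 0, 0.001], "angular": [0, 0, 0]}, {"xyz": [-0.0001, 0, 0.002], "angular": [0, 0, 0]}, {"xyz": [-0.0002, 0, 0.003], "angular": [0, 0, 0]}, {"xyz": [-0.0002, 0, 0.004], "angular": [0, 0, 0]}, {"xyz": [-0.0002, 0, 0.004], "angular": [0, 0, 0]}], grip_force=40)

```text
clock: 44.75
position: [0.4329, -0.2997, 0.1321]
ee_rot: [0.707, 0.707, 0.016, -0.016]
ft_force: [0.2, -2.0, -0.6]
grip_width: 0.232
grasp_force: 98.9
```

Call:
carry_out(motion=[{"xyz": [0, 0, 0.001], "angular": [0, 0, 0]}, {"xyz": [-0.0001, 0, 0.002], "angular": [0, 0, 0]}, {"xyz": [-0.0001, 0, 0.002], "angular": [0, 0, 0]}, {"xyz": [-0.0001, 0, 0.002], "angular": [0, 0, 0]}], hand=0, grip_force=40)

```text
clock: 45.15
position: [0.4331, -0.2998, 0.1318]
ee_rot: [0.707, 0.707, 0.016, -0.016]
ft_force: [-6.8, 0.5, 18.8]
grip_width: 0.23
grasp_force: 101.4
```

The shoulder is on the mouth (19 N upward at z = 0.132). Releasing and withdrawing along the tool axis.

Call:
carry_out(motion=[{"xyz": [0, 0, -0.001], "angular": [0, 0, 0]}, {"xyz": [0, 0, -0.001], "angular": [0, 0, 0]}, {"xyz": [0, 0, -0.001], "angular": [0, 0, 0]}, {"xyz": [0, 0, -0.001], "angular": [0, 0, 0]}, {"xyz": [0, 0, -0.02], "angular": [0, 0, 0]}, {"xyz": [0, 0, -0.045], "angular": [0, 0, 0]}, {"xyz": [0, 0, -0.075], "angular": [0, 0, 0]}, {"xyz": [0, 0, -0.11], "angular": [0, 0, 0]}, {"xyz": [0, 0, -0.15], "angular": [0, 0, 0]}, {"xyz": [-0.05, 0, -0.17], "angular": [0, 0, 0]}, {"xyz": [-0.1, 0, -0.17], "angular": [0, 0, 0]}, {"xyz": [-0.1, 0, -0.17], "angular": [0, 0, 0]}], hand=0.7)

```text
clock: 46.35
position: [0.4302, -0.4138, 0.2937]
ee_rot: [0.71, 0.704, 0.015, -0.017]
ft_force: [0.6, 1.0, -1.2]
grip_width: 0.699
grasp_force: 0.0
```

```bash
python3 - <<'E'
from h import *
s=snap('side','s13'); t=snap('top','t13'); w=snap('wrist','w13'); print(get_obs()['position'])
c=s; m=(.4346,-.299)
im=s['img'].astype(int)
# sample colours up the expected stick axis (handle from .110 to .185, brass below)
for z in (.06,.09,.105,.112,.12,.15,.175,.181,.19,.2):
    u,v=proj(s,(m[0],m[1],z)); print(z,np.round([u,v],1),im[int(round(v)),int(round(u))])
o=np.zeros((600,800,3),np.uint8)
o[:,:400]=cv2.resize(s['img'][80:230,225:325,::-1],(400,600),interpolation=cv2.INTER_CUBIC)
o[:300,400:]=cv2.resize(t['img'][150:262,210:360,::-1],(400,300),interpolation=cv2.INTER_CUBIC)
o[300:,400:]=cv2.resize(w['img'][:,:,::-1],(400,300))
cv2.imwrite('pics/c13.png',o)
E
```

```text
[ 0.43297492 -0.40678284  0.29470772]
0.06 [316.1 143.7] [198 151  80]
0.09 [317.  135.6] [202 155  83]
0.105 [317.5 131.5] [175 126  73]
0.112 [317.7 129.5] [165 111  71]
0.12 [317.9 127.3] [166 112  73]
0.15 [318.9 118.7] [164 110  72]
0.175 [319.7 111.3] [168 112  72]
0.181 [319.9 109.5] [171 114  73]
0.19 [320.2 106.8] [156 104  68]
0.2 [320.5 103.8] [152 103  67]
```

I've used all 14 pictures, so I'll do the final check in numbers: bead colours inside the bowl, and what changed outside it.

```bash
python3 - <<'E'
from h import *
s0,s=load('side0'),load('s13'); t0,t=load('top0'),load('t13')
def beads(c):
    h=cv2.cvtColor(c['img'],cv2.COLOR_RGB2HSV); m=np.zeros(h.shape[:2],np.uint8)
    P=np.array([proj(t,(.565+.098*np.cos(a),-.047+.098*np.sin(a),.07)) for a in np.arange(0,6.3,.1)]).astype(np.int32); cv2.fillPoly(m,[P],1)
    i=c['img'].astype(int); lum=i.sum(2); bead=((i[...,2]>85)&(lum>380)&(m>0)); knob=(i[...,0]>120)&(i[...,2]<=85)&(m>0)
    return bead.sum(),knob.sum()
for n in('top0','t7','t13'): print(n,beads(load(n)))
for n,a,b in(('top',t0,t),('side',s0,s)):
    d=cv2.GaussianBlur(np.abs(a['img'].astype(int)-b['img']).sum(2).astype(np.uint8),(3,3),0)>60
    k,l,st_,ce=cv2.connectedComponentsWithStats(d.astype(np.uint8))
    print(n,[(int(st_[i,4]),st_[i,:4].tolist()) for i in range(1,k) if st_[i,4]>12])
# fine profile at the shoulder
im=s['img']
for z in np.arange(.098,.122,.003):
    u,v=proj(s,(.4346,-.299,z)); print(round(z,3),cv2.getRectSubPix(im,(1,1),(float(u),float(v)))[0,0])
q=get_obs();print(q['clock'],q['ft_force'])
E
```

```text
top0 (np.int64(465), np.int64(445))
t7 (np.int64(528), np.int64(530))
t13 (np.int64(681), np.int64(712))
top [(199, [370, 166, 19, 19]), (1731, [239, 176, 60, 59]), (350, [407, 188, 45, 14]), (287, [145, 203, 26, 16]), (293, [95, 209, 27, 16]), (2202, [460, 217, 52, 85]), (301, [125, 233, 27, 15]), (22, [481, 249, 11, 4]), (16, [479, 257, 5, 6]), (128, [376, 259, 18, 12]), (300, [153, 268, 26, 16]), (289, [424, 272, 33, 13]), (323, [99, 276, 29, 15]), (36, [472, 286, 8, 12]), (1163, [478, 317, 34, 67])]
side [(867, [310, 0, 51, 58]), (18, [330, 0, 4, 8]), (1021, [407, 0, 39, 66]), (15, [329, 10, 3, 6]), (15, [333, 17, 8, 3]), (17, [417, 26, 6, 4]), (1024, [350, 58, 38, 42]), (15, [335, 93, 4, 5]), (13, [481, 109, 4, 4]), (71, [265, 121, 13, 14]), (34, [252, 125, 4, 12]), (55, [325, 129, 9, 10]), (197, [480, 151, 23, 70]), (212, [486, 156, 25, 65]), (161, [484, 162, 15, 33]), (730, [228, 179, 48, 27]), (228, [222, 262, 18, 17]), (217, [291, 265, 16, 18]), (261, [246, 282, 19, 20]), (305, [209, 305, 21, 22]), (295, [288, 312, 18, 23])]
0.098 [202 155  82]
0.101 [202 155  82]
0.104 [195 147  80]
0.107 [174 125  73]
0.11 [166 113  72]
0.113 [164 111  72]
0.116 [164 111  72]
0.119 [165 111  73]
46.5 [0.74768921 0.49574016 0.53486289]
```

The only changes outside the bowl are the emptied panel spots, the emptied stand, the filled tube, shadows and the robot. The mallet and gouge are unchanged. The handle meets the brass at 0.11 m with no shaft showing.

```bash
python3 -c "
from workcell import *
print(hand_in())"
```

```text
the job is handed in; nothing more can be done
None
```

The job is handed in: all five knobs went into the bowl and were stirred with the beads about 3.2 turns anticlockwise, then the stick was seated in its tube and released. The final check was by pixel comparison, with no bead-by-bead count after stirring, and it showed nothing new on the bench and the mallet and gouge where they were.

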